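# Clamp a flattened can onto the pile in the can press

## Robot

A 6-joint arm with a two-finger parallel gripper is mounted at the origin on the work surface. World frame = base frame: x ahead of the robot, y to its left, z up, the work surface at z = 0. Lengths are in mm, angles in rad, forces in N, time in s.
With the tool pointing down it reaches from about 350 to 775 mm from the base axis. Payload 5.5 kg.
Tool frame: the origin (TCP) lies on the mounting face of the last link; the fingertips stand 173 mm ahead of it and the grasp point (between the pads) lies ahead of it (robot.tcp_to_grasp is the z of the grasp point in the tool frame, in mm); z points along the fingers, y is the direction in which the jaws open and shut (so a half turn about z gives the same grasp; the last joint's range is limited). The gripper opens to 85 mm and grips with 20 to 120 N. Pads are 22 mm wide; open, the fingers measure 114 mm over their backs; the gripper's body (76 mm by 85 mm) begins 54 mm behind the grasp point. The pads swing forward as they close: fully open they stand 13 mm farther back than shut.
Start: joints at [-1.484, 0.313, 0.046, 1.304, 0, 1.431], TCP at [129.286, -560.302, 404.723] pointing down, gripper open.
Joint ranges: [-2.76, 2.76], [-0.86, 1.69], [-1.03, 1.26], [-2.2, 2.34], [-1.47, 1.5], [-3.14, 3.14]. Speed limits (rad/s): [2.57, 2.57, 3.14, 3.14, 3.14, 3.14].

## Interface

Orientations are given as [roll, pitch, yaw] about the fixed x, y, z axes, in that order (R = Rz(yaw) Ry(pitch) Rx(roll)).
In Python, from cell import sensors, camera, camera_model, workorder, robot gives the robot as it stands.
- The arm moves only by the shell command python3 -m jog 'ROWS' [FORCE]. ROWS is JSON, a list that holds one entry, the list of rows, each a list of 7 numbers: the turn, a rotation vector about the tool's x, y, z in units of 6 degrees (1.0 is 6 degrees), then the shift along the tool's x, y, z in units of 30 mm (1.0 is 30 mm), then the opening, from 0 (shut) to 1 (fully open). A call has exactly 5 rows; each row shifts and turns the commanded pose from where the row before left it, along the tool's axes as they then stand; what a row does not reach is not made up. A row lasts 1/10 s, in which the tool goes at most 50 mm and 8.59 degrees, less where a joint would pass 70% of its speed; a pose out of reach is approached as far as the arm can. A call is refused whole if a number of a shift passes 1 or a number of a turn 1, either way. A call with a gripper value outside its range is refused whole. The fingers move at their own pace and stop on an object; FORCE is the grip in N (left out, the last holds). Time passes only in rows, so rows that do not move let the fingers close, or fill a call up. It gives the time, the measured TCP pose, the force and the opening at its end, in the units of the state.
- sensors.observe(): the state, without advancing time (a new reading comes with each control period).
- camera(name): name is "scene" or "side" or "wrist"; returns the picture (480x640x3 uint8, red, green, blue); there is no depth.
- camera_model(name): a dict with "intrinsics" (3x3 intrinsics, pixels), "dist" ([k1, k2, p1, p2, k3] as OpenCV has them; the pictures are not rectified), "rvec" (rotation vector, rad) and "tvec" (3), from world to camera coordinates, as OpenCV has them. Camera axes: x right, y down, z forward; pixel columns grow to the right and rows downward; lengths in mm; the calibration is good to about 2 mm. A picture is of the moment at which its call begins: read the wrist's pose just before it. camera_model takes no time and is no camera call; for the wrist camera it gives the pose at the moment of the call.
- workorder.job_done(): hands the job in, once; it reports no verdict.
The state is a dict: "time_s": time; "joints": joint angles; "joint_vel": joint speeds; "effort": joint torques, N m; "tool_pos": TCP position; "orientation": TCP orientation; "contact_force": force on the tool from outside, world axes, zero at the start; "torque": the same for the moment, N m; "finger_gap": opening from 0.0 (shut) to 1.0 (fully open).
Only numpy, scipy, OpenCV 4.12 (cv2) and the standard library are available. Lean on these libraries where they do the work, as an engineer would, in place of code of your own. Each camera call takes 0.05 s, during which the arm holds its last target.

## Task

Lay the flattened can from the ledge flat on top of the flattened can that already lies in the tray, lined up with it, and let go of it. Then squeeze the clamp's release lever, keep it squeezed while you slide the clamp towards the tray's end stop so that its sprung arm rides up onto the pile, and let go so that it locks in the third notch (the last but one before the end). Leave everything else standing where it is.

Things in the scene. Friction and masses are not known exactly. Their poses are not given: they have to be found in the camera images.
- can_centre (a point): Centre (half-way up) of the flattened aluminium can to move, lying flat on the ledge. 110 mm long along x, 16 mm thick (z); 56 mm wide (y) over the middle 72 mm of its length, 66 mm at the ends: grip it across the waist. Symmetric, about 30 g. The green bottle stands 130 mm away on its -y side, the strainer about 133 mm away beyond its +x end.
- pilecan_centre (a point): Centre (half-way up) of an identical flattened can that already lies in the tray, its length (x) roughly along the tray. The can to move goes flat on top, its centre 16 mm above this point.
- tray (a point): Middle of the place for the cans on the tray floor (grey plate, 8 mm above the ledge) of the can press, which is fixed at a new place and yaw each time. y: along the tray to its end stop; x: across it, away from the robot; z up. A can here lies along y, its end 3 mm short of the stop. Lay the can within 15 mm of this point across and along, and within 0.2 rad.
- stop_top (a point): Top middle of the end stop's inner face, 58 mm along +y from tray, 45 mm above the tray floor; the stop is 100 mm wide. Beside the cans nothing rises on the -x side; on the +x side a guide bar (inner face 62 mm from tray) and the notched bar (from 80 mm) rise at most 16 mm above the tray floor.
- handle (a point): Midpoint, at rest, of the sliding clamp's two black grip bars, 115 mm above the ledge; axes as tray. Bars 14 mm thick, 56 mm long along y, axes 20 mm either side in x. The -x bar is fixed to the clamp, the +x bar tops the lever. 54 mm over both; fully squeezed 40.5 mm, centred 7 mm to -x of this point. Free from above and at the sides down to 30 mm below the axes.
- third_notch (a point): Middle of the wanted third notch in the notched bar. The lever's pawl stands at the same y (along the tray) as handle and must end in this notch.
- clamp (a joint): Travel of the clamp along the tray's +y (m), 0 to 0.158. The bar has a long parking slot (0 to 0.030, pawl free; the start), then notches at 0.060, 0.090, 0.120 (the third, wanted) and 0.150, each with 2.5 mm play either way and rounded corners. Friction 1.5 N, a few N more as the arm rides up onto the pile.
- lever (a joint): Release lever angle (rad): 0 at rest, pawl home in a notch or the parking slot; 0.21 fully squeezed; the pawl clears the teeth from about 0.16, and a lever let go on top of a tooth stays near there. Squeezing takes 5 N at first, 10 N fully; it springs back.
- holdarm (a joint): Lift angle (rad) of the clamp's sprung, slippery polished wire arm, 0 at rest. It reaches along +y over the tray: foot 70 mm from the handle along y, hanging 22 mm above the tray floor; upturned lip to 107 mm. It clears one can (16 mm), rides up on two (32 mm), then reads about 0.14, pressing with about 4 N.
- bottle_foot (a point): Underside centre of the green glass bottle, 66 mm across, 200 mm tall, standing upright: do not knock it.
- strainer: Small perforated steel strainer basket, 84 mm across, 45 mm tall, origin under its centre; a stub handle reaches 67 mm along its +y. Leave it.
- salad: Clear plastic salad container with lid, 121 x 171 x 72 mm, origin under its centre, behind the press. Leave it.
- scraper: Yellow silicone scraper lying flat, about 203 x 55 x 12 mm, between press and robot. Leave it.
- mug: White mug, 80 mm across, 90 mm tall, far right. Leave it.
- soap: Clear soap bottle, 64 mm across, 170 mm tall, right. Leave it.
- bowl: White bowl, 130 mm across, 60 mm tall, at the back. Leave it.
Things that resemble listed ones, but are neither listed nor needed, are in the scene too. What is shaped like the part that bears pilecan_centre but blue is not meant.

How it is judged:
By the outcome, as a careful person would: the job done as asked, in the order asked, and still so for the second after the job is handed in, with the robot touching nothing.
It also fails if it takes over 58 s, if anything falls off the work surface, if the arm or the gripper's body presses on something with over 40 N, if the wrist force passes 120 N, or if a joint passes its speed limit or range.

## Working session

There is one attempt and no reset: what is moved stays moved. The work goes in short steps, Python scripts to look and compute and a shell command to move; the robot and the scene stay as the last step left them, time stands still between calls to the robot, and variables do not carry over. Pictures are saved under pics/ and viewed, and the job is handed in when it is done.

```bash
ls; mkdir -p pics; python3 - <<'E'
from cell import sensors, camera, camera_model, workorder, robot
import cv2
print(sensors.observe()); print(robot.tcp_to_grasp)
for n in ("scene","side","wrist"):
    m=camera_model(n); print(n,m)
    cv2.imwrite(f"pics/{n}0.png",camera(n)[:,:,::-1])
E
```

```text
pics
{'time_s': 0.0, 'joints': array([-1.48359296e+00,  3.13994819e-01,  4.49655204e-02,  1.30356618e+00,
        2.88686756e-06,  1.43119334e+00]), 'joint_vel': array([-0.00100369, -0.0011622 ,  0.00087374, -0.00143157, -0.00014757,
       -0.000797  ]), 'effort': array([-1.43795151e-03, -4.80630147e+01,  2.98530453e+01,  1.95578038e-02,
       -4.06320614e-04,  5.04654707e-06]), 'tool_pos': array([ 129.27067726, -560.08139548,  403.80623938]), 'orientation': array([-3.13981141e+00, -2.53210302e-04,  2.26806133e-01]), 'contact_force': array([0.45558277, 0.49222903, 0.3088682 ]), 'torque': array([-0.03569057,  0.04523288,  0.02078168]), 'finger_gap': 0.9996791367636162}
154.70000000000002
scene {'intrinsics': array([[437.18469476,   0.        , 319.78584427],
       [  0.        , 437.18469476, 236.46706854],
       [  0.        ,   0.        ,   1.        ]]), 'dist': array([-0.02305512,  0.        ,  0.        ,  0.        ,  0.        ]), 'rvec': array([ 1.01522704,  2.34509591, -1.14686328]), 'tvec': array([ 432.34135396, -143.22689534, 1292.11700971])}
side {'intrinsics': array([[611.90812033,   0.        , 330.50748176],
       [  0.        , 611.90812033, 242.15679191],
       [  0.        ,   0.        ,   1.        ]]), 'dist': array([0.02972851, 0.        , 0.        , 0.        , 0.        ]), 'rvec': array([ 2.13931271, -0.07859422,  0.06725072]), 'tvec': array([-552.31327979,   28.23999672, 1439.28770985])}
wrist {'intrinsics': array([[333.47706686,   0.        , 322.07995015],
       [  0.        , 333.47706686, 238.06790781],
       [  0.        ,   0.        ,   1.        ]]), 'dist': array([-0.04482011,  0.        ,  0.        ,  0.        ,  0.        ]), 'rvec': array([-2.25498056,  1.79215059,  0.28812371]), 'tvec': array([-573.51302735,  -40.18813437,  379.83051278])}
```

View pics/scene0.png

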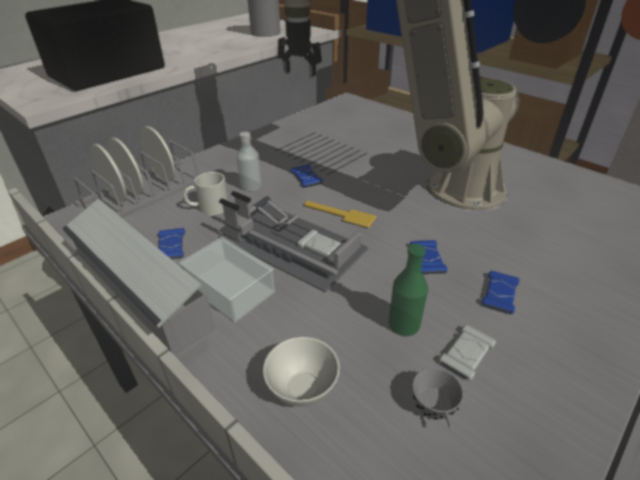

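View pics/side0.png

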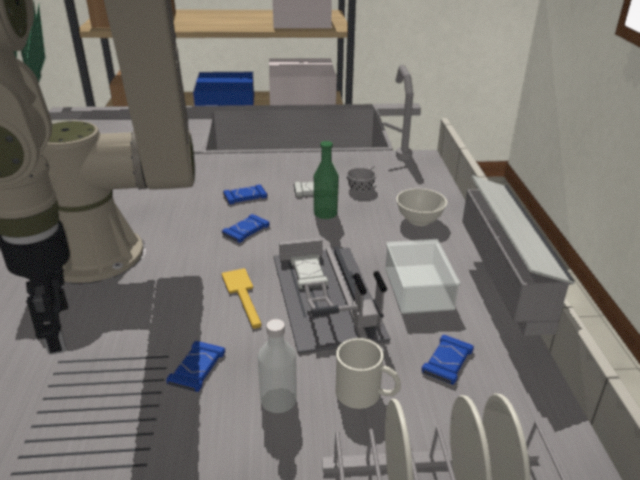

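View pics/wrist0.png

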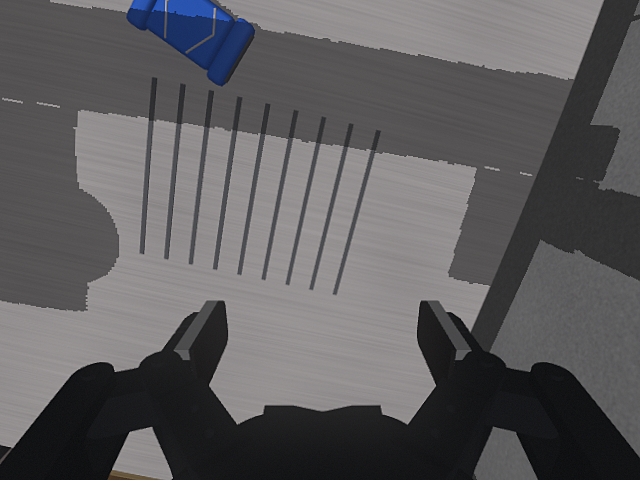

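The movable can is the silver one at scene (469,351), side (304,187). The silver pile can in the tray is at scene (320,242), side (309,270). The blue flattened cans (scene (500,291), (428,256), (307,175), (172,243)) are look-alikes: the description rules out blue. Next I'll enlarge both cans to confirm.

```bash
cat > h.py <<'E'
import numpy as np, cv2
from scipy.spatial.transform import Rotation as Rot
from cell import sensors, camera, camera_model, robot
def ray(m,uv):
    p=cv2.undistortPoints(np.array([[uv]],float),m["intrinsics"],m["dist"])[0,0]
    R=cv2.Rodrigues(m["rvec"])[0]; c=-R.T@m["tvec"]
    d=R.T@np.array([p[0],p[1],1.]); return c,d/np.linalg.norm(d)
def onz(m,uv,z):
    c,d=ray(m,uv); return c+d*(z-c[2])/d[2]
def two(m1,a,m2,b):
    c1,d1=ray(m1,a);c2,d2=ray(m2,b)
    A=np.stack([d1,-d2],1);s=np.linalg.lstsq(A,c2-c1,rcond=None)[0]
    p,q=c1+s[0]*d1,c2+s[1]*d2
    return (p+q)/2,np.linalg.norm(p-q)
def proj(m,P):
    return cv2.projectPoints(np.array(P,float).reshape(-1,1,3),m["rvec"],m["tvec"],m["intrinsics"],m["dist"])[0][:,0]
def st():
    o=sensors.observe(); np.set_printoptions(precision=4,suppress=True)
    R=Rot.from_euler('xyz',o["orientation"]).as_matrix()
    print("t",round(o["time_s"],2),"tcp",o["tool_pos"],"rpy",o["orientation"],"grasp",o["tool_pos"]+R[:,2]*robot.tcp_to_grasp,"F",o["contact_force"],"gap",round(o["finger_gap"],3)); return o,R
def crop(img,x0,y0,x1,y1,s,name):
    cv2.imwrite(name,cv2.resize(img[y0:y1,x0:x1],None,fx=s,fy=s,interpolation=cv2.INTER_CUBIC)[:,:,:])
E
python3 - <<'E'
from h import *
a=cv2.imread("pics/scene0.png");b=cv2.imread("pics/side0.png")
A=cv2.resize(a[300:420,400:520],(400,400),interpolation=2);B=cv2.resize(a[185:285,215:365],(600,400),interpolation=2)
cv2.imwrite("pics/c1.png",A);cv2.imwrite("pics/c2.png",cv2.resize(a[180:290,215:375],(800,550),interpolation=2))
cv2.imwrite("pics/c3.png",cv2.resize(b[230:350,260:400],(700,600),interpolation=2))
cv2.imwrite("pics/c4.png",cv2.resize(b[140:230,270:405],(780,520),interpolation=2))
E
```

```text
(no output)
```

View pics/c1.png

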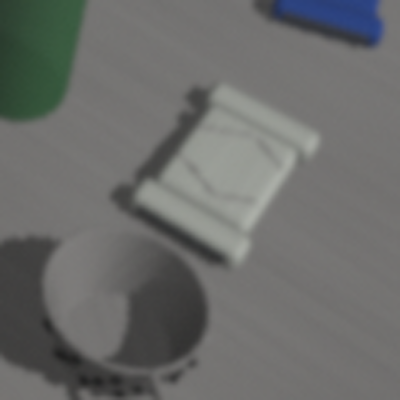

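View pics/c2.png

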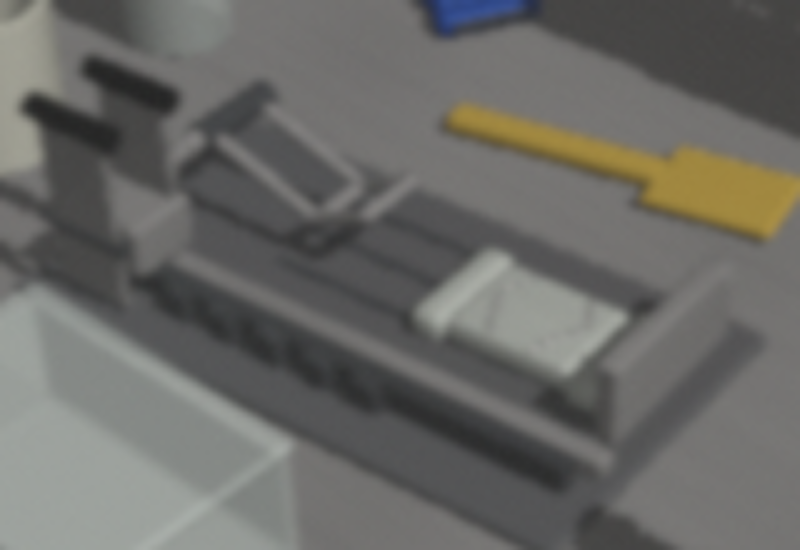

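View pics/c3.png

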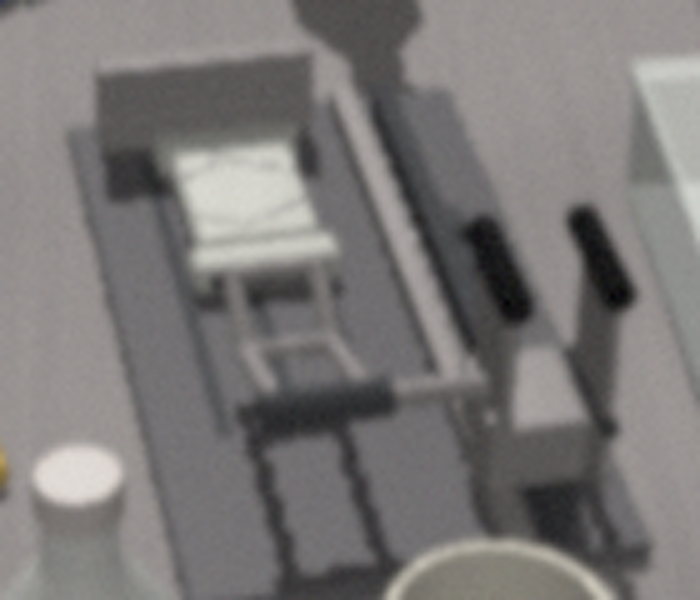

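View pics/c4.png

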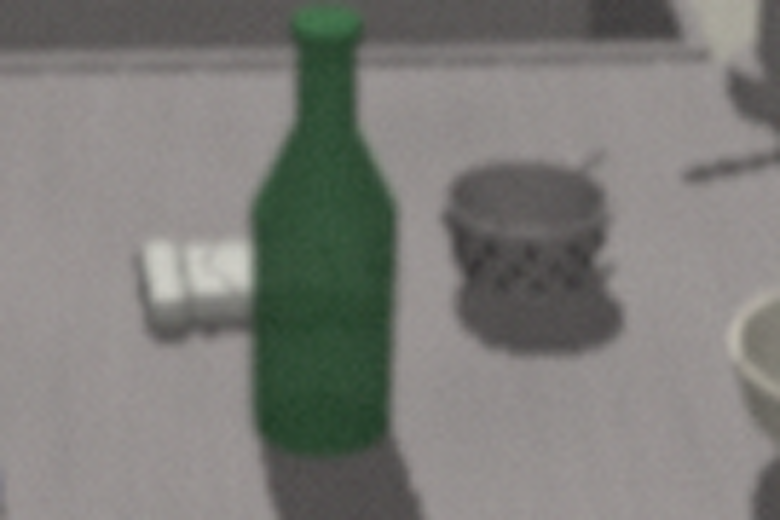

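c1 and c4 show the silver can alone on the ledge, beside the bottle and strainer: scene about (469,351). c2 and c3 show the pile can against the stop, the grip bars at scene about (241,196) and (229,204), and the hold arm over the tray. Next, measure.

```bash
python3 - <<'E'
from h import *
st()
S=camera_model("scene");D=camera_model("side")
a=cv2.imread("pics/scene0.png")
hsv=cv2.cvtColor(a,cv2.COLOR_BGR2HSV)
m=((hsv[:,:,1]<60)&(a.min(2)>125)).astype(np.uint8)
print(np.percentile(a[300:420,400:520].min(2),[10,50,80,90,95]), a[351,469])
n,l,s,c=cv2.connectedComponentsWithStats(m)
for i in range(1,n):
    if s[i,4]>100: print(i,s[i],c[i])
def sc(p): return (215+(p[0]+.5)/5-.5,180+(p[1]+.5)/5-.5)
def sd(p): return (260+(p[0]+.5)/5-.5,230+(p[1]+.5)/5-.5)
prs={"barM":((132,82),(498,268)),"barP":((72,121),(603,254)),
"barM_near":((85,65),(518,312)),"barM_far":((178,100),(480,222)),
"barP_near":((28,103),(625,298)),"barP_far":((118,140),(580,212)),
"stop_topL":((735,268),(98,72)),"stop_topR":((610,370),(310,55))}
for k,(p,q) in prs.items(): print(k,two(S,sc(p),D,sd(q)))
E
```

```text
t 0.15 tcp [ 129.2715 -560.1215  403.9981] rpy [-3.1402 -0.0002  0.2268] grasp [ 129.2479 -559.8989  249.2982] F [ 0.0357 -0.4642 -0.7978] gap 1.002
[ 61. 114. 116. 125. 146.] [149 156 152]
2 [   0   13  285  114 9718] [139.115   69.9464]
4 [311  27  27  15 290] [322.2414  34.431 ]
8 [150 128  24  36 118] [163.1525 143.6271]
9 [240 132  21  57 592] [250.527 161.223]
10 [116 139  26  42 142] [130.6338 157.7183]
11 [ 97 145  27  42 150] [112.2267 163.5533]
12 [194 171  33  44 739] [211.8187 190.6969]
13 [   0  174   44   72 1299] [ 12.4796 214.234 ]
16 [  68  200  134  126 6375] [134.6113 259.2147]
19 [ 39 221  32  36 299] [ 53.9599 235.9431]
20 [299 230  41  25 516] [319.2267 242.1938]
21 [ 179  238   96   84 4156] [232.1651 274.7895]
23 [ 70 257  41  43 261] [ 90.1571 277.8621]
24 [  2 258  44  41 737] [ 20.4166 281.2999]
29 [110 300  56  55 490] [141.4367 331.6857]
32 [ 442  325   54   55 1435] [469.1742 350.6704]
36 [  0 333  20  29 271] [  9.4391 347.8967]
37 [ 264  336   77   66 3068] [295.4602 366.704 ]
39 [ 49 345  21  31 359] [ 57.6546 360.8245]
42 [ 161  352   73   75 1184] [197.9535 389.4502]
52 [ 229  423   65   57 1050] [258.5295 453.2457]
60 [ 48 443  29  27 350] [ 61.6143 455.16  ]
61 [120 444  25  32 387] [130.9276 460.9044]
barM (array([ 582.0637, -305.2723,  114.8396]), np.float64(0.5088731678316794))
barP (array([ 623.2194, -298.94  ,  115.1889]), np.float64(0.02020631858764937))
barM_near (array([ 587.0122, -334.2064,  115.0267]), np.float64(2.667913715947573))
barM_far (array([ 578.2315, -275.5577,  115.5468]), np.float64(0.37619930470633955))
barP_near (array([ 627.5718, -327.1793,  115.0075]), np.float64(0.5912293494186959))
barP_far (array([ 618.3673, -270.4868,  115.0169]), np.float64(0.244108038053585))
stop_topL (array([429.9709, -51.3071,  46.918 ]), np.float64(2.6035816061555432))
stop_topR (array([527.9878, -44.2198,  48.0903]), np.float64(2.5737170956136146))
```

```bash
python3 - <<'E'
from h import *
S=camera_model("scene")
a=cv2.imread("pics/scene0.png");hsv=cv2.cvtColor(a,cv2.COLOR_BGR2HSV)
m=((hsv[:,:,1]<60)&(a.min(2)>125)).astype(np.uint8)
def fit(c0,z):
    n,l,s,c=cv2.connectedComponentsWithStats(m)
    i=l[c0[1],c0[0]]
    ct=max(cv2.findContours((l==i).astype(np.uint8),0,1)[0],key=len)[:,0]
    P=np.array([onz(S,p,z)[:2] for p in ct],np.float32)
    return cv2.minAreaRect(P)
print(fit((469,351),14),fit((320,242),22))
# reach
E
```

```text
((535.7661743164062, 297.39886474609375), (111.92263793945312, 63.76718521118164), 2.77163028717041) ((500.76947021484375, -123.01969909667969), (64.54349517822266, 88.41128540039062), 6.569237232208252)
```

```bash
cat >> h.py <<'E'
from scipy.optimize import fsolve
def plan(g,yaw_deg_delta,N,level=True):
    """identical rows taking grasp point from here to g with a yaw change (deg, world +)"""
    o,R=st(); p=o["tool_pos"]; 
    y=o["orientation"][2]
    Rl=Rot.from_euler('xyz',[np.pi,0,y]).as_matrix()
    g0=p+Rl[:,2]*robot.tcp_to_grasp
    if level: print("tilt err tool (units of 6deg)",(Rot.from_matrix(R.T@Rl)).as_rotvec()/np.radians(6))
    dw=np.radians(yaw_deg_delta)/N
    M=sum(Rot.from_euler('z',k*dw).as_matrix() for k in range(N))
    d=np.linalg.solve(M,np.array(g)-g0); 
    s=Rl.T@d/30; print("N",N,"row: turn z",-np.degrees(dw)/6,"shift",s)
E
python3 - <<'E'
from h import *
o,R=st();m=camera_model("wrist");Rc=cv2.Rodrigues(m["rvec"])[0];c=-Rc.T@m["tvec"]
print("cam in tool",R.T@(c-o["tool_pos"]),"axis",R.T@Rc[2], "x",R.T@Rc[0])
plan([470,-190,250],np.degrees(1.724-.2268),20)
E
```

```text
t 0.15 tcp [ 129.2715 -560.1215  403.9981] rpy [-3.1402 -0.0002  0.2268] grasp [ 129.2479 -559.8989  249.2982] F [ 0.0357 -0.4642 -0.7978] gap 1.002
cam in tool [80.5798 -0.7567 31.306 ] axis [-0.3119  0.0004  0.9501] x [ 0.0007  1.     -0.0002]
t 0.15 tcp [ 129.2715 -560.1215  403.9981] rpy [-3.1402 -0.0002  0.2268] grasp [ 129.2479 -559.8989  249.2982] F [ 0.0357 -0.4642 -0.7978] gap 1.002
tilt err tool (units of 6deg) [-0.0137 -0.0017  0.    ]
N 20 row: turn z -0.714860342391557 shift [ 0.9163  0.1024 -0.0012]
```

```bash
python3 - <<'E'
from h import *
plan([470,-215,290],np.degrees(1.724-.2268),20)
E
```

```text
t 0.15 tcp [ 129.2715 -560.1215  403.9981] rpy [-3.1402 -0.0002  0.2268] grasp [ 129.2479 -559.8989  249.2982] F [ 0.0357 -0.4642 -0.7978] gap 1.002
tilt err tool (units of 6deg) [-0.0137 -0.0017  0.    ]
N 20 row: turn z -0.714860342391557 shift [ 0.8794  0.1295 -0.0678]
```

```bash
for i in 1; do :; done
python3 -m jog '[[[0,0,-0.715,0.88,0.13,-0.068,1],[0,0,-0.715,0.88,0.13,-0.068,1],[0,0,-0.715,0.88,0.13,-0.068,1],[0,0,-0.715,0.88,0.13,-0.068,1],[0,0,-0.715,0.88,0.13,-0.068,1]]]'
python3 -m jog '[[[0,0,-0.715,0.88,0.13,-0.068,1],[0,0,-0.715,0.88,0.13,-0.068,1],[0,0,-0.715,0.88,0.13,-0.068,1],[0,0,-0.715,0.88,0.13,-0.068,1],[0,0,-0.715,0.88,0.13,-0.068,1]]]'
python3 -m jog '[[[0,0,-0.715,0.88,0.13,-0.068,1],[0,0,-0.715,0.88,0.13,-0.068,1],[0,0,-0.715,0.88,0.13,-0.068,1],[0,0,-0.715,0.88,0.13,-0.068,1],[0,0,-0.715,0.88,0.13,-0.068,1]]]'
python3 -m jog '[[[0,0,-0.715,0.88,0.13,-0.068,1],[0,0,-0.715,0.88,0.13,-0.068,1],[0,0,-0.715,0.88,0.13,-0.068,1],[0,0,-0.715,0.88,0.13,-0.068,1],[0,0,-0.715,0.88,0.13,-0.068,1]]]'
python3 -m jog '[[[0,0,0,0,0,0,1],[0,0,0,0,0,0,1],[0,0,0,0,0,0,1],[0,0,0,0,0,0,1],[0,0,0,0,0,0,1]]]'
python3 - <<'E'
from h import *
import pickle
st(); m=camera_model("wrist"); im=camera("wrist")[:,:,::-1]
pickle.dump(m,open("w1.pkl","wb")); cv2.imwrite("pics/w1.png",im)
E
```

```text
time_s: 0.65
tool_pos: [259.5, -529.8, 414.5]
orientation: [-3.141, -0.0, 0.604]
contact_force: [-0.1, 0.4, -0.3]
finger_gap: 1.001
time_s: 1.15
tool_pos: [368.6, -454.0, 424.7]
orientation: [-3.141, -0.0, 0.979]
contact_force: [1.0, 0.8, -0.4]
finger_gap: 1.002
time_s: 1.65
tool_pos: [442.3, -343.6, 434.9]
orientation: [-3.141, -0.0, 1.353]
contact_force: [-0.0, 0.9, 0.1]
finger_gap: 0.996
time_s: 2.15
tool_pos: [470.6, -213.9, 445.2]
orientation: [-3.141, -0.0, 1.727]
contact_force: [0.7, 0.6, -0.8]
finger_gap: 1.0
time_s: 2.65
tool_pos: [470.3, -215.8, 445.2]
orientation: [-3.141, -0.0, 1.723]
contact_force: [0.4, 0.4, -0.4]
finger_gap: 0.997
t 2.65 tcp [ 470.3086 -215.8408  445.2142] rpy [-3.1412 -0.0001  1.7228] grasp [ 470.2491 -215.8317  290.5142] F [ 0.3709  0.3524 -0.405 ] gap 0.997
```

View pics/w1.png

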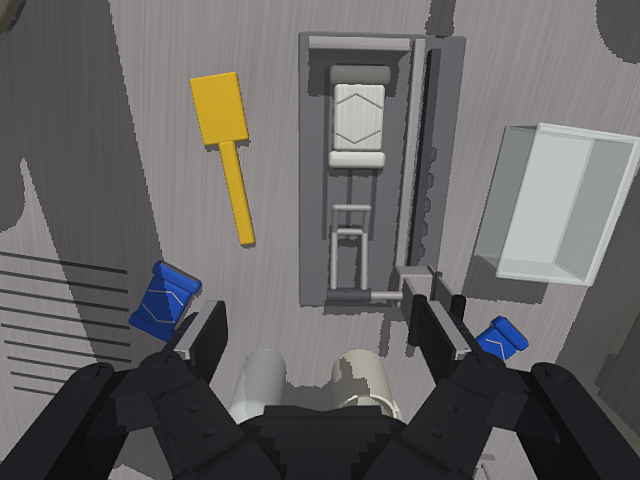

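```bash
python3 - <<'E'
from h import *
a=cv2.imread("pics/w1.png")
cv2.imwrite("pics/w1a.png",cv2.resize(a[20:180,290:480],None,fx=3.7,fy=3.7,interpolation=2))
cv2.imwrite("pics/w1b.png",cv2.resize(a[130:320,380:480],None,fx=3.1,fy=3.1,interpolation=2))
E
```

```text
(no output)
```

View pics/w1a.png

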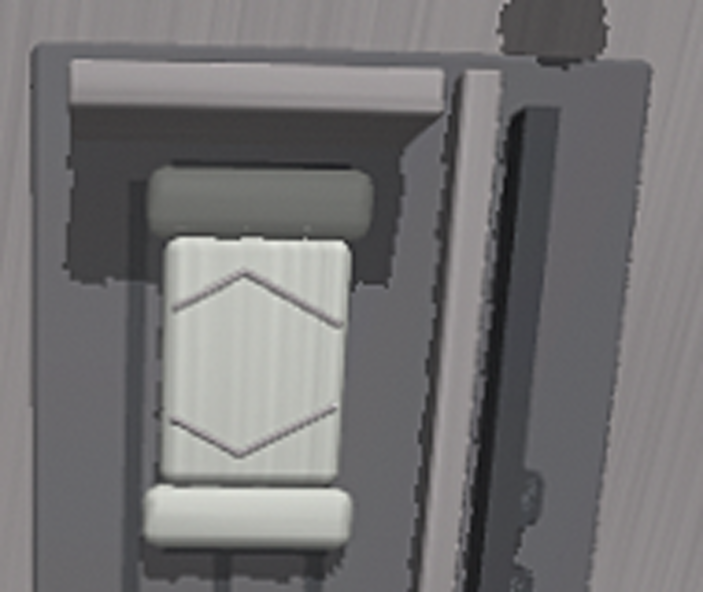

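View pics/w1b.png

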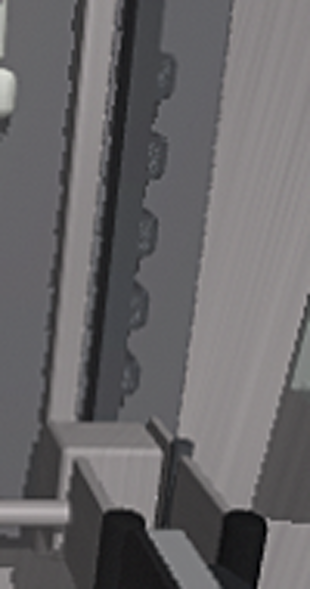

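```bash
python3 - <<'E'
from h import *
import pickle
m=pickle.load(open("w1.pkl","rb"))
A=lambda p:(290+(p[0]+.5)/3.7-.5,20+(p[1]+.5)/3.7-.5)
B=lambda p:(380+(p[0]+.5)/3.1-.5,130+(p[1]+.5)/3.1-.5)
print("stop inner top L,R",onz(m,A((70,103)),53),onz(m,A((443,99)),53),"outer",onz(m,A((70,62)),53),onz(m,A((443,72)),53))
can=[(148,170),(372,172),(352,548),(144,546)]
Q=[onz(m,A(p),18)[:2] for p in can];print("can corners z18",Q,np.mean(Q,0))
W=[(168,240),(352,240),(338,480),(162,480)]
Q=[onz(m,A(p),24)[:2] for p in W];print("waist z24",Q,np.mean(Q,0))
h=np.array([602.6,-302.1]);ang=.154;ey=np.array([-np.sin(ang),np.cos(ang)]);ex=np.array([np.cos(ang),np.sin(ang)])
for p in [(165,75),(155,158),(147,232),(137,305),(128,375)]:
    for z in (20,):
        q=onz(m,B(p),z)[:2]-h; print(p,z,q@ex,q@ey)
l=onz(m,A((440,560)),24)-onz(m,A((505,75)),24);print("bar dir",np.arctan2(l[0],-l[1]))
E
```

```text
stop inner top L,R [433.73857569 -62.2947311   53.        ] [530.47435208 -45.90871894  53.        ] outer [432.35375962 -52.63771017  53.        ] [529.07003302 -39.60212726  53.        ]
can corners z18 [array([456.34409911, -69.32994412]), array([521.11686159, -59.57905387]), array([ 537.53482009, -167.3050411 ]), array([ 472.30632608, -176.84845583])] [ 496.82552672 -118.26562373]
waist z24 [array([465.10343318, -87.9698109 ]), array([518.14588538, -79.56565436]), array([ 527.82366736, -147.2641673 ]), array([ 474.40134326, -155.62472686])] [ 496.36858229 -117.60608986]
(165, 75) 20 11.023913281268088 159.48253198883535
(155, 158) 20 10.15153231302538 128.53253843964447
(147, 232) 20 9.762322955443949 99.71916181270547
(137, 305) 20 8.572901498516206 70.04681911527884
(128, 375) 20 7.678569204738592 40.31372617546627
bar dir 0.0885577943239089
```

The five marks along the bar (w1b (165,75) to (128,375)) sit 40, 70, 100, 128 and 159 mm ahead of the handle. They are teeth on a 30 mm pitch, so the third notch is about 114 mm ahead. That implies the clamp starts about 6 mm along. The stop, pile can and handle sizes agree with the description. Now on to the loose can.

```bash
python3 - <<'E'
from h import *
plan([536,297,270],np.degrees(np.pi+.048-1.7228),20)
E
```

```text
t 2.7 tcp [ 470.3237 -215.7649  445.2548] rpy [-3.1413 -0.0001  1.723 ] grasp [ 470.2799 -215.7576  290.5548] F [ 0.4924 -0.5022 -0.3399] gap 0.998
tilt err tool (units of 6deg) [-0.0026 -0.0009  0.    ]
N 20 row: turn z -0.7003419039290809 shift [0.5286 0.7818 0.0343]
```

```bash

python3 -m jog '[[[0,0,-0.7,0.53,0.78,0.034,1],[0,0,-0.7,0.53,0.78,0.034,1],[0,0,-0.7,0.53,0.78,0.034,1],[0,0,-0.7,0.53,0.78,0.034,1],[0,0,-0.7,0.53,0.78,0.034,1]]]'
python3 -m jog '[[[0,0,-0.7,0.53,0.78,0.034,1],[0,0,-0.7,0.53,0.78,0.034,1],[0,0,-0.7,0.53,0.78,0.034,1],[0,0,-0.7,0.53,0.78,0.034,1],[0,0,-0.7,0.53,0.78,0.034,1]]]'
python3 -m jog '[[[0,0,-0.7,0.53,0.78,0.034,1],[0,0,-0.7,0.53,0.78,0.034,1],[0,0,-0.7,0.53,0.78,0.034,1],[0,0,-0.7,0.53,0.78,0.034,1],[0,0,-0.7,0.53,0.78,0.034,1]]]'
python3 -m jog '[[[0,0,-0.7,0.53,0.78,0.034,1],[0,0,-0.7,0.53,0.78,0.034,1],[0,0,-0.7,0.53,0.78,0.034,1],[0,0,-0.7,0.53,0.78,0.034,1],[0,0,-0.7,0.53,0.78,0.034,1]]]'
python3 -m jog '[[[0,0,0,0,0,0,1],[0,0,0,0,0,0,1],[0,0,0,0,0,0,1],[0,0,0,0,0,0,1],[0,0,0,0,0,0,1]]]'
python3 - <<'E'
from h import *
import pickle
st(); m=camera_model("wrist"); im=camera("wrist")[:,:,::-1]
pickle.dump(m,open("w2.pkl","wb")); cv2.imwrite("pics/w2.png",im)
E
```

```text
time_s: 3.2
tool_pos: [559.0, -104.8, 440.1]
orientation: [-3.141, 0.0, 2.093]
contact_force: [0.4, -0.1, -0.4]
finger_gap: 1.003
time_s: 3.7
tool_pos: [601.3, 29.6, 434.8]
orientation: [-3.141, -0.0, 2.459]
contact_force: [1.0, 0.3, -0.1]
finger_gap: 0.997
time_s: 4.2
tool_pos: [592.7, 170.2, 429.7]
orientation: [-3.141, -0.0, 2.826]
contact_force: [0.2, -0.3, -1.5]
finger_gap: 1.0
time_s: 4.7
tool_pos: [534.3, 298.3, 424.6]
orientation: [-3.141, -0.0, -3.091]
contact_force: [0.6, 0.2, -0.3]
finger_gap: 0.998
time_s: 5.2
tool_pos: [534.9, 296.7, 425.0]
orientation: [-3.141, 0.0, -3.095]
contact_force: [-0.9, 0.1, -0.4]
finger_gap: 0.994
t 5.2 tcp [534.9465 296.7224 424.9863] rpy [-3.1414  0.     -3.0946] grasp [534.9495 296.6943 270.2863] F [-0.9354  0.0965 -0.3901] gap 0.994
```

View pics/w2.png

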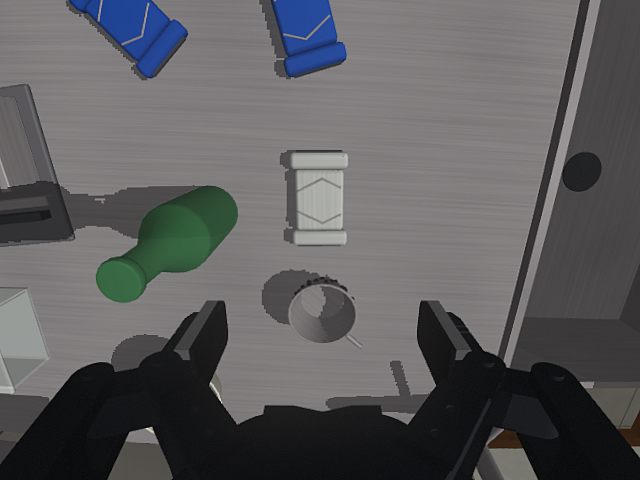

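The wrist view shows the silver can at (319,198), the strainer at (322,310) and the bottle at left. Next, refine the can pose.

```bash
python3 - <<'E'
from h import *
import pickle
m=pickle.load(open("w2.pkl","rb"));a=cv2.imread("pics/w2.png")
hsv=cv2.cvtColor(a,cv2.COLOR_BGR2HSV)
k=((hsv[:,:,1]<40)&(a.min(2)>165)).astype(np.uint8);k[:140]=0;k[255:]=0;k[:,:270]=0;k[:,360:]=0
k=cv2.morphologyEx(k,cv2.MORPH_CLOSE,np.ones((5,5)))
ct=max(cv2.findContours(k,0,1)[0],key=cv2.contourArea)[:,0]
print(cv2.boundingRect(ct))
for z in (10,14):
    print(z,cv2.minAreaRect(np.array([onz(m,p,z)[:2] for p in ct],np.float32)))
W=a[165:235,280:360].min(2)>165
# waist edges per row
L=[];Rr=[]
for v in range(180,222):
    u=np.where(k[v]>0)[0]; L.append(onz(m,(u[0]-.5,v),15)[:2]);Rr.append(onz(m,(u[-1]+.5,v),15)[:2])
L=np.array(L);Rr=np.array(Rr)
for E in(L,Rr):
    f=np.polyfit(E[:,0],E[:,1],1);print("edge angle",np.arctan(f[0]),"y at 536",np.polyval(f,536))
st()
plan([536,297.3,60],0,8)
E
```

```text
(298, 171, 45, 57)
10 ((534.4718627929688, 295.27008056640625), (66.3631362915039, 50.91679000854492), 3.759273052215576)
14 ((533.6488037109375, 295.2554016113281), (65.67130279541016, 50.38595962524414), 3.7592954635620117)
edge angle 0.04600891372448724 y at 536 270.45091083888406
edge angle 0.050979749094305214 y at 536 320.99005340519943
t 5.25 tcp [534.8762 296.839  425.0391] rpy [-3.1415  0.0001 -3.0943] grasp [534.8921 296.8226 270.3391] F [0.158  0.099  0.1692] gap 0.999
t 5.25 tcp [534.8762 296.839  425.0391] rpy [-3.1415  0.0001 -3.0943] grasp [534.8921 296.8226 270.3391] F [0.158  0.099  0.1692] gap 0.999
tilt err tool (units of 6deg) [-0.0011  0.0009 -0.    ]
N 8 row: turn z -0.0 shift [-0.0048  0.0017  0.8764]
```

```bash

python3 -m jog '[[[0,0,0,0,0,0.8,1],[0,0,0,0,0,0.9,1],[0,0,0,0,0,0.9,1],[0,0,0,0,0,0.9,1],[0,0,0,0,0,0.9,1]]]'
python3 -m jog '[[[0,0,0,0,0,0.9,1],[0,0,0,0,0,0.9,1],[0,0,0,0,0,0.8,1],[0,0,0,0,0,0.6,1],[0,0,0,0,0,0.4,1]]]'
python3 -m jog '[[[0,0,0,0,0,0.3,1],[0,0,0,0,0,0,1],[0,0,0,0,0,0,1],[0,0,0,0,0,0,1],[0,0,0,0,0,0,1]]]'
python3 - <<'E'
from h import *
st(); im=camera("wrist")[:,:,::-1]
cv2.imwrite("pics/w3.png",im)
E
```

```text
time_s: 5.75
tool_pos: [534.6, 297.1, 292.1]
orientation: [3.142, 0.0, -3.094]
contact_force: [-0.1, -0.2, -0.2]
finger_gap: 1.003
time_s: 6.25
tool_pos: [534.1, 297.0, 183.4]
orientation: [-3.141, -0.002, -3.094]
contact_force: [-0.5, 0.3, 0.1]
finger_gap: 1.0
time_s: 6.75
tool_pos: [534.8, 297.8, 177.1]
orientation: [3.141, 0.002, -3.093]
contact_force: [0.7, -0.2, 0.2]
finger_gap: 1.003
t 6.75 tcp [534.7732 297.7598 177.0667] rpy [ 3.1411  0.0017 -3.0928] grasp [535.0278 297.8478  22.3669] F [ 0.6813 -0.2494  0.1668] gap 1.003
```

View pics/w3.png

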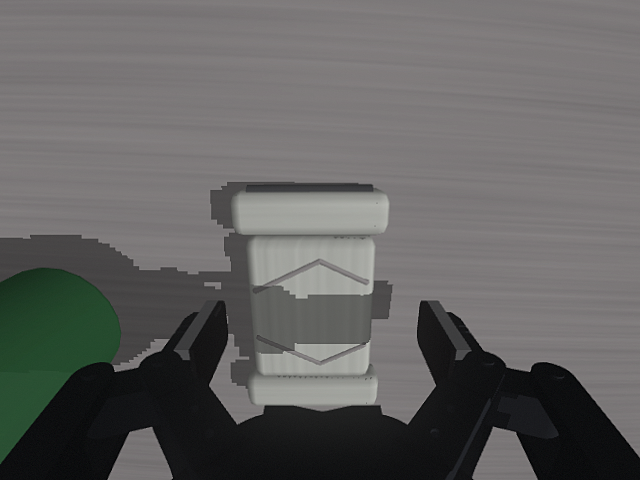

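The can sits centred between the open pads, with its waist at rows 237–375. Go 4 mm lower and close.

```bash

python3 -m jog '[[[0,0,0,0,-0.04,0.13,1],[0,0,0,0,0,0,0.6],[0,0,0,0,0,0,0.5],[0,0,0,0,0,0,0.5],[0,0,0,0,0,0,0.5]]]' 30
python3 -m jog '[[[0,0,0,0,0,0,0.4],[0,0,0,0,0,0,0.4],[0,0,0,0,0,0,0.4],[0,0,0,0,0,0,0.4],[0,0,0,0,0,0,0.4]]]' 30
python3 -m jog '[[[0,0,0,0,0,-0.1,0.4],[0,0,0,0,0,-0.2,0.4],[0,0,0,0,0,-0.3,0.4],[0,0,0,0,0,-0.4,0.4],[0,0,0,0,0,-0.5,0.4]]]' 30
python3 - <<'E'
from h import *
st(); im=camera("wrist")[:,:,::-1]
cv2.imwrite("pics/w4.png",im)
E
```

```text
time_s: 7.3
tool_pos: [534.4, 296.4, 172.2]
orientation: [-3.142, 0.0, -3.093]
contact_force: [0.2, 0.1, 0.2]
finger_gap: 0.647
time_s: 7.8
tool_pos: [534.4, 296.4, 172.2]
orientation: [-3.142, 0.0, -3.093]
contact_force: [1.2, 0.7, 0.9]
finger_gap: 0.648
time_s: 8.3
tool_pos: [534.3, 296.3, 218.1]
orientation: [-3.141, -0.0, -3.093]
contact_force: [-0.0, -0.4, -0.6]
finger_gap: 0.648
t 8.3 tcp [534.3106 296.3438 218.1401] rpy [-3.1414 -0.0002 -3.0928] grasp [534.2794 296.3193  63.4401] F [-0.0172 -0.4403 -0.5861] gap 0.648
```

View pics/w4.png

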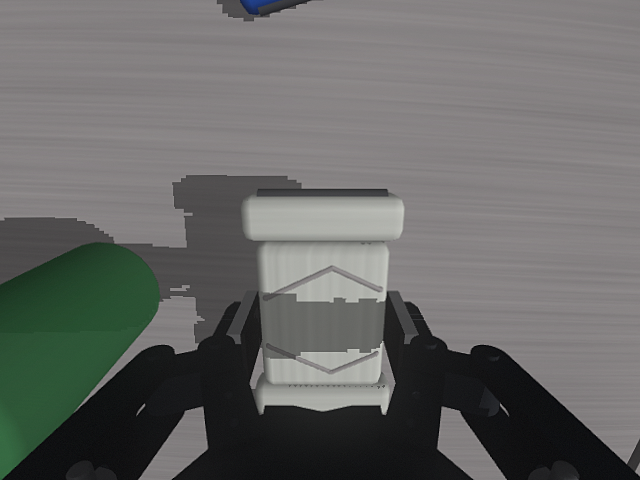

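```bash
python3 - <<'E'
from h import *
m=camera_model("wrist"); o,R=st()
z=62
for uv in [(325,243),(323,385),(331.5,267),(331.5,373),(258,300),(388,300),(323,188)]:
    q=onz(m,uv,z); print(uv,R.T@(q-o["tool_pos"]))
print(R.T@(onz(m,(323,188),z-8)-o["tool_pos"]))
plan([534,296,250],0,5)
E
```

```text
t 8.35 tcp [535.3418 296.792  221.2018] rpy [ 3.1403  0.004  -3.0927] grasp [535.9543 297.0173  66.5031] F [0.2566 0.5096 2.5574] gap 0.645
(325, 243) [ 35.5339   2.0667 159.0627]
(323, 385) [-36.2091   1.3721 159.3507]
(331.5, 267) [ 24.984    4.8021 159.1086]
(331.5, 373) [-29.1267   5.3524 159.3272]
(258, 300) [  9.5115 -26.7101 159.1312]
(388, 300) [  9.515   29.3227 159.2019]
(323, 188) [ 57.9106   1.2221 158.9716]
[ 56.5593   1.2435 166.9771]
t 8.35 tcp [535.3418 296.792  221.2018] rpy [ 3.1403  0.004  -3.0927] grasp [535.9543 297.0173  66.5031] F [0.2566 0.5096 2.5574] gap 0.645
tilt err tool (units of 6deg) [0.012  0.0384 0.    ]
N 5 row: turn z -0.0 shift [ 0.0092 -0.0048 -1.2233]
```

The can is gripped centrally (waist +35.5/−36.2 mm about the grasp). Lift clear of the bottle and carry it to the tray.

```bash

python3 -m jog '[[[0,0,0,0,0,-0.7,0.4],[0,0,0,0,0,-0.9,0.4],[0,0,0,0,0,-0.9,0.4],[0,0,0,0,0,-0.9,0.4],[0,0,0,0,0,-0.9,0.4]]]'
python3 -m jog '[[[0,0,0,0,0,-0.9,0.4],[0,0,0,0,0,-0.7,0.4],[0,0,0,0,0,-0.4,0.4],[0,0,0,0,0,0,0.4],[0,0,0,0,0,0,0.4]]]'
python3 - <<'E'
from h import *
plan([496.5,-118,240],np.degrees(1.721-(2*np.pi-3.0928)),20)
E
```

```text
time_s: 8.85
tool_pos: [534.3, 296.3, 348.0]
orientation: [3.141, 0.001, -3.093]
contact_force: [0.2, 0.0, -0.9]
finger_gap: 0.646
time_s: 9.35
tool_pos: [534.3, 296.3, 405.6]
orientation: [-3.141, -0.0, -3.093]
contact_force: [-0.7, -0.9, -1.7]
finger_gap: 0.647
t 9.35 tcp [534.3118 296.3263 405.5506] rpy [-3.1413 -0.0004 -3.0929] grasp [534.2455 296.2799 250.8506] F [-0.7351 -0.8694 -1.7164] gap 0.647
tilt err tool (units of 6deg) [-0.0027 -0.0042  0.    ]
N 20 row: turn z 0.7015798048327025 shift [-0.4024 -0.6444  0.0181]
```

```bash

python3 -m jog '[[[0,0,0.7,-0.4,-0.645,0.018,0.4],[0,0,0.7,-0.4,-0.645,0.018,0.4],[0,0,0.7,-0.4,-0.645,0.018,0.4],[0,0,0.7,-0.4,-0.645,0.018,0.4],[0,0,0.7,-0.4,-0.645,0.018,0.4]]]'
python3 -m jog '[[[0,0,0.7,-0.4,-0.645,0.018,0.4],[0,0,0.7,-0.4,-0.645,0.018,0.4],[0,0,0.7,-0.4,-0.645,0.018,0.4],[0,0,0.7,-0.4,-0.645,0.018,0.4],[0,0,0.7,-0.4,-0.645,0.018,0.4]]]'
python3 -m jog '[[[0,0,0.7,-0.4,-0.645,0.018,0.4],[0,0,0.7,-0.4,-0.645,0.018,0.4],[0,0,0.7,-0.4,-0.645,0.018,0.4],[0,0,0.7,-0.4,-0.645,0.018,0.4],[0,0,0.7,-0.4,-0.645,0.018,0.4]]]'
python3 -m jog '[[[0,0,0.7,-0.4,-0.645,0.018,0.4],[0,0,0.7,-0.4,-0.645,0.018,0.4],[0,0,0.7,-0.4,-0.645,0.018,0.4],[0,0,0.7,-0.4,-0.645,0.018,0.4],[0,0,0.7,-0.4,-0.645,0.018,0.4]]]'
python3 -m jog '[[[0,0,0,0,0,0,0.4],[0,0,0,0,0,0,0.4],[0,0,0,0,0,0,0.4],[0,0,0,0,0,0,0.4],[0,0,0,0,0,0,0.4]]]'
python3 - <<'E'
from h import *
import pickle
st(); m=camera_model("wrist"); im=camera("wrist")[:,:,::-1]
pickle.dump(m,open("w5.pkl","wb")); cv2.imwrite("pics/w5.png",im)
cv2.imwrite("pics/s5.png",camera("side")[:,:,::-1]);
plan([496.5,-118,140],np.degrees(1.721-sensors.observe()["orientation"][2]),5)
E
```

```text
time_s: 9.85
tool_pos: [584.5, 193.9, 401.2]
orientation: [-3.14, -0.003, 2.821]
contact_force: [0.3, 0.3, -1.0]
finger_gap: 0.644
time_s: 10.35
tool_pos: [594.4, 81.0, 398.6]
orientation: [-3.139, -0.002, 2.454]
contact_force: [0.2, 0.6, -0.6]
finger_gap: 0.647
time_s: 10.85
tool_pos: [563.2, -27.8, 396.0]
orientation: [-3.139, -0.002, 2.088]
contact_force: [0.1, 0.3, 1.0]
finger_gap: 0.648
time_s: 11.35
tool_pos: [495.1, -118.2, 393.5]
orientation: [-3.139, -0.001, 1.721]
contact_force: [-0.0, -0.4, -1.0]
finger_gap: 0.644
time_s: 11.85
tool_pos: [496.4, -117.1, 395.2]
orientation: [-3.141, -0.0, 1.726]
contact_force: [0.1, -1.1, -0.3]
finger_gap: 0.647
t 11.85 tcp [ 496.4267 -117.082   395.164 ] rpy [-3.1414 -0.0001  1.7257] grasp [ 496.398  -117.0715  240.464 ] F [ 0.126  -1.1352 -0.3289] gap 0.647
t 11.95 tcp [ 496.3006 -117.2142  395.2696] rpy [-3.1415  0.      1.7253] grasp [ 496.2928 -117.2161  240.5696] F [ 0.4473  0.9291 -0.8651] gap 0.646
tilt err tool (units of 6deg) [-0.0005  0.     -0.    ]
N 5 row: turn z 0.008215898977566105 shift [-0.0054  0.0005  0.6705]
```

View pics/w5.png

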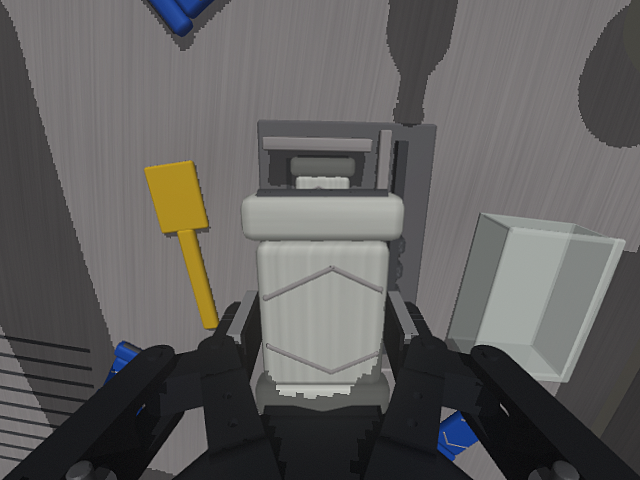

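View pics/s5.png

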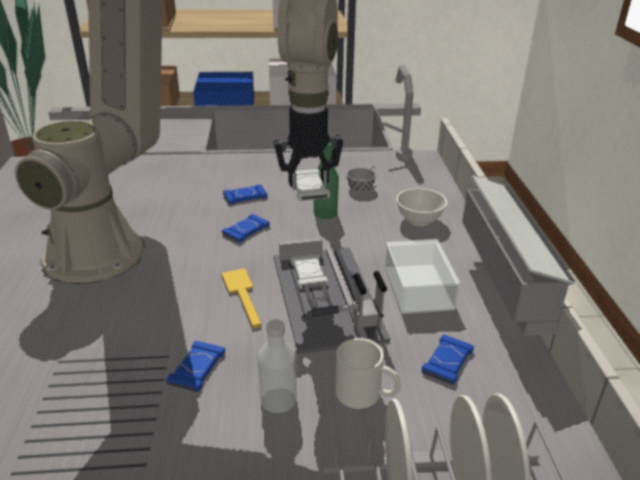

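The wrist view shows the held can, and beyond it the pile can's far end at (322,165) in front of the stop. Check alignment.

```bash
python3 - <<'E'
from h import *
import pickle
m=pickle.load(open("w5.pkl","rb"));o,R=st()
a=cv2.imread("pics/w5.png"); cv2.imwrite("pics/w5a.png",cv2.resize(a[115:205,250:450],None,fx=4,fy=4,interpolation=2))
B=lambda p:(250+(p[0]+.5)/4-.5,115+(p[1]+.5)/4-.5)
T=lambda p,z:(R.T@(onz(m,B(p),z)-o["tool_pos"]))[:2]
for n,p,z in [("L",(161,190),16),("R",(420,190),16),("far",(290,158),16),("stopL",(52,140),53),("stopR",(486,140),53)]: print(n,T(p,z))
E
```

```text
t 11.95 tcp [ 496.3006 -117.2142  395.2696] rpy [-3.1415  0.      1.7253] grasp [ 496.2928 -117.2161  240.5696] F [ 0.4473  0.9291 -0.8651] gap 0.646
L [ 48.6376 -32.4504]
R [48.7135 33.863 ]
far [56.6466  0.5709]
stopL [ 63.2607 -53.3579]
stopR [63.3341 44.9683]
```

View pics/w5a.png

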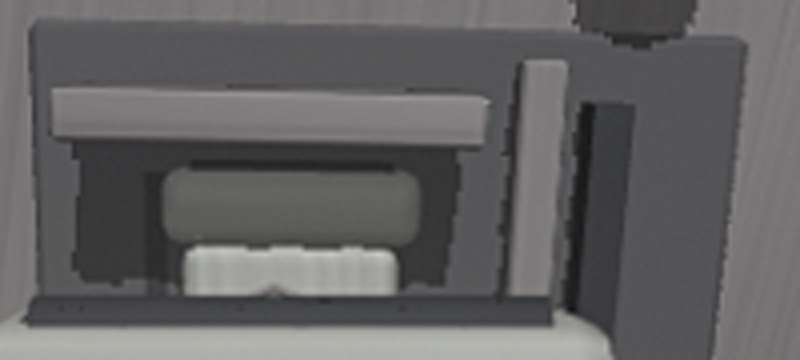

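```bash

python3 -m jog '[[[0,0,0,0.03,0,0.6,0.4],[0,0,0,0,0,0.9,0.4],[0,0,0,0,0,0.9,0.4],[0,0,0,0,0,0.9,0.4],[0,0,0,0,0,0.9,0.4]]]'
python3 -m jog '[[[0,0,0,0,0,0.8,0.4],[0,0,0,0,0,0.6,0.4],[0,0,0,0,0,0.4,0.4],[0,0,0,0,0,0.2,0.4],[0,0,0,0,0,0.1,0.4]]]'
python3 -m jog '[[[0,0,0,0,0,0,0.4],[0,0,0,0,0,0,0.4],[0,0,0,0,0,0,0.4],[0,0,0,0,0,0,0.4],[0,0,0,0,0,0,0.4]]]'
python3 - <<'E'
from h import *
st()
cv2.imwrite("pics/w6.png",camera("wrist")[:,:,::-1])
E
```

```text
time_s: 12.45
tool_pos: [496.0, -116.5, 268.5]
orientation: [3.141, 0.0, 1.725]
contact_force: [0.5, -1.1, -0.3]
finger_gap: 0.647
time_s: 12.95
tool_pos: [496.0, -116.7, 206.2]
orientation: [-3.142, 0.0, 1.725]
contact_force: [1.3, -0.3, -0.6]
finger_gap: 0.644
time_s: 13.45
tool_pos: [496.0, -116.8, 206.7]
orientation: [3.141, 0.0, 1.724]
contact_force: [0.1, -0.5, -1.1]
finger_gap: 0.649
t 13.45 tcp [ 495.9672 -116.7792  206.7412] rpy [3.141  0.0004 1.7243] grasp [ 496.0607 -116.8255   52.0412] F [ 0.1412 -0.5393 -1.0876] gap 0.649
```

View pics/w6.png

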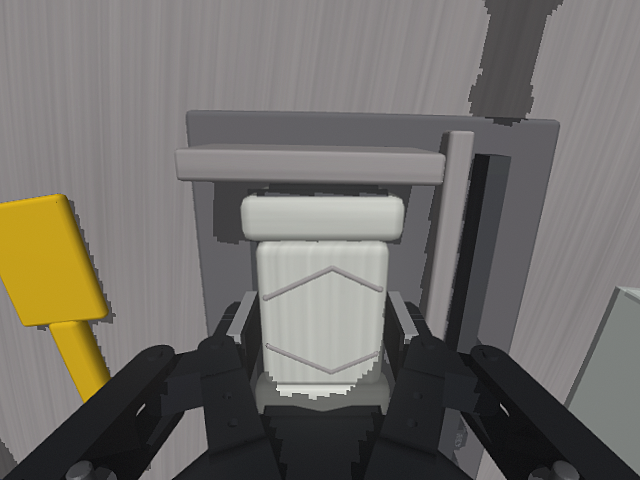

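The can is 10 mm above its place and square to the stop. Lower it, then release.

```bash

python3 -m jog '[[[0,0,0,0,0,0.15,0.4],[0,0,0,0,0,0.1,0.4],[0,0,0,0,0,0.08,0.4],[0,0,0,0,0,0,0.4],[0,0,0,0,0,0,0.4]]]'
python3 - <<'E'
from h import *
st()
E
```

```text
time_s: 14.0
tool_pos: [495.8, -116.7, 196.2]
orientation: [-3.141, -0.0, 1.724]
contact_force: [-0.3, 0.6, 0.6]
finger_gap: 0.645
t 14.0 tcp [ 495.7858 -116.6865  196.2435] rpy [-3.1413 -0.0001  1.7243] grasp [ 495.7369 -116.6824   41.5435] F [-0.2642  0.5945  0.5972] gap 0.645
```

```bash

python3 -m jog '[[[0,0,0,0,0,0,0.75],[0,0,0,0,0,0,0.8],[0,0,0,0,0,0,0.85],[0,0,0,0,0,-0.1,0.9],[0,0,0,0,0,-0.4,1]]]'
python3 -m jog '[[[0,0,0,0,0,-0.8,1],[0,0,0,0,0,-0.9,1],[0,0,0,0,0,-0.9,1],[0,0,0,0,0,-0.9,1],[0,0,0,0,0,-0.9,1]]]'
python3 - <<'E'
from h import *
import pickle
st(); m=camera_model("wrist"); im=camera("wrist")[:,:,::-1]
pickle.dump(m,open("w7.pkl","wb")); cv2.imwrite("pics/w7.png",im)
E
```

```text
time_s: 14.5
tool_pos: [495.2, -116.5, 211.0]
orientation: [-3.139, -0.001, 1.724]
contact_force: [-1.9, 0.1, -0.5]
finger_gap: 1.001
time_s: 15.0
tool_pos: [495.7, -116.6, 345.8]
orientation: [3.141, 0.001, 1.724]
contact_force: [-0.5, 0.2, -0.5]
finger_gap: 0.999
t 15.0 tcp [ 495.6512 -116.6164  345.7716] rpy [3.1406 0.0007 1.7243] grasp [ 495.8163 -116.6977  191.0717] F [-0.5418  0.2163 -0.4725] gap 0.999
```

View pics/w7.png

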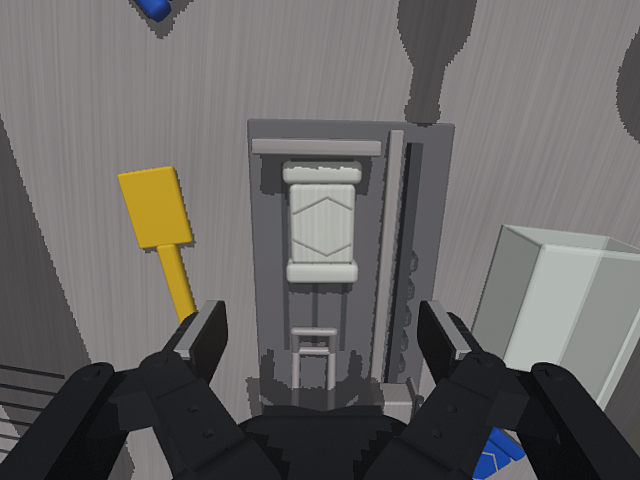

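The new can lies on the pile, straight and aligned (285–360, 160–282). The teeth are visible again near (412,262) to (405,360); measure them from this closer view.

```bash
python3 - <<'E'
from h import *
a=cv2.imread("pics/w7.png"); cv2.imwrite("pics/w7a.png",cv2.resize(a[235:425,370:440],None,fx=3.1,fy=3.1,interpolation=2))
cv2.imwrite("pics/w7b.png",cv2.resize(a[110:300,240:430],None,fx=3.1,fy=3.1,interpolation=2))
E
```

```text
(no output)
```

View pics/w7a.png

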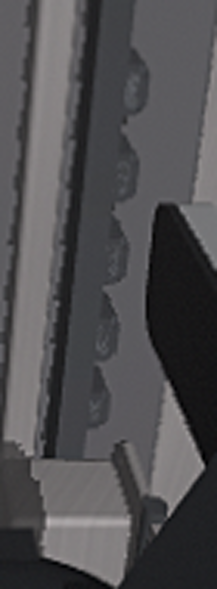

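View pics/w7b.png

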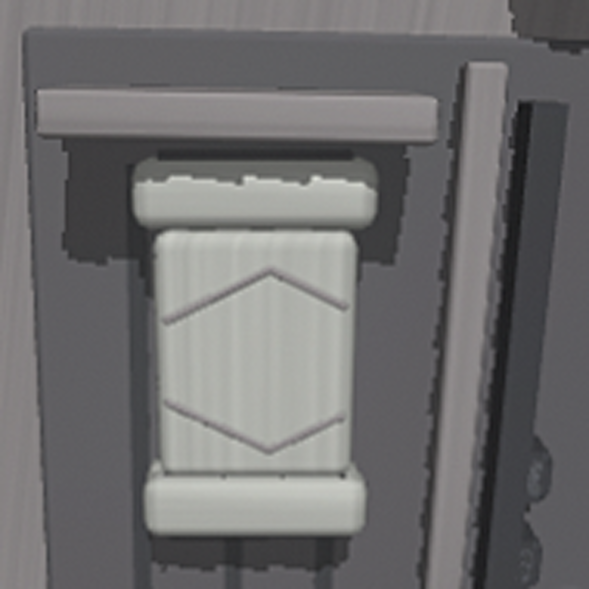

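```bash
python3 - <<'E'
from h import *
import pickle
m=pickle.load(open("w7.pkl","rb"))
B=lambda p:(370+(p[0]+.5)/3.1-.5,235+(p[1]+.5)/3.1-.5)
h=np.array([602.6,-302.1]);ang=.154;ey=np.array([-np.sin(ang),np.cos(ang)]);ex=np.array([np.cos(ang),np.sin(ang)]);t=np.array([491,-111.4])
for n,p in [("bar left",(98,20)),("black right",(105,20)),("bar right",(132,20)),("t1 top",(128,48)),("t1 bot",(124,120)),("t1 out",(147,85)),("t2 c",(122,168)),("t3 c",(115,247)),("t4 c",(105,328)),("t5 c",(95,397)),("t1c",(135,84)),("t2t",(118,130)),("t2b",(110,208)),("t3t",(108,210))]:
    for z in (20,24):
        q=onz(m,B(p),z)[:2]; print(n,z,"tray x",round((q-t)@ex,1),"y from handle",round((q-h)@ey,1))
a=cv2.imread("pics/scene0.png")[220:285,240:350]
a=cv2.resize(a,None,fx=7,fy=7,interpolation=2); a=np.clip((a.astype(float)-40)*2.2,0,255); cv2.imwrite("pics/c5.png",a)
a=cv2.imread("pics/w7.png")[235:380,380:430]
a=cv2.resize(a,None,fx=4,fy=4,interpolation=2); a=np.clip((a.astype(float)-40)*2.2,0,255); cv2.imwrite("pics/c6.png",a)
E
```

```text
bar left 20 tray x 78.7 y from handle 180.6
bar left 24 tray x 77.6 y from handle 182.0
black right 20 tray x 80.8 y from handle 180.6
black right 24 tray x 79.7 y from handle 182.0
bar right 20 tray x 89.0 y from handle 180.6
bar right 24 tray x 87.8 y from handle 182.0
t1 top 20 tray x 88.5 y from handle 171.6
t1 top 24 tray x 87.4 y from handle 173.1
t1 bot 20 tray x 89.3 y from handle 147.7
t1 bot 24 tray x 88.2 y from handle 149.5
t1 out 20 tray x 95.5 y from handle 159.5
t1 out 24 tray x 94.2 y from handle 161.1
t2 c 20 tray x 90.1 y from handle 131.1
t2 c 24 tray x 88.9 y from handle 133.1
t3 c 20 tray x 90.3 y from handle 102.5
t3 c 24 tray x 89.1 y from handle 104.9
t4 c 20 tray x 89.5 y from handle 71.3
t4 c 24 tray x 88.4 y from handle 74.2
t5 c 20 tray x 88.4 y from handle 43.2
t5 c 24 tray x 87.3 y from handle 46.4
t1c 20 tray x 91.7 y from handle 159.8
t1c 24 tray x 90.5 y from handle 161.5
t2t 20 tray x 87.7 y from handle 144.3
t2t 24 tray x 86.6 y from handle 146.2
t2b 20 tray x 87.4 y from handle 116.8
t2b 24 tray x 86.3 y from handle 119.1
t3t 20 tray x 86.8 y from handle 116.1
t3t 24 tray x 85.7 y from handle 118.3[ WARN:0@0.830] global loadsave.cpp:1063 imwrite_ Unsupported depth image for selected encoder is fallbacked to CV_8U.
```

View pics/c5.png

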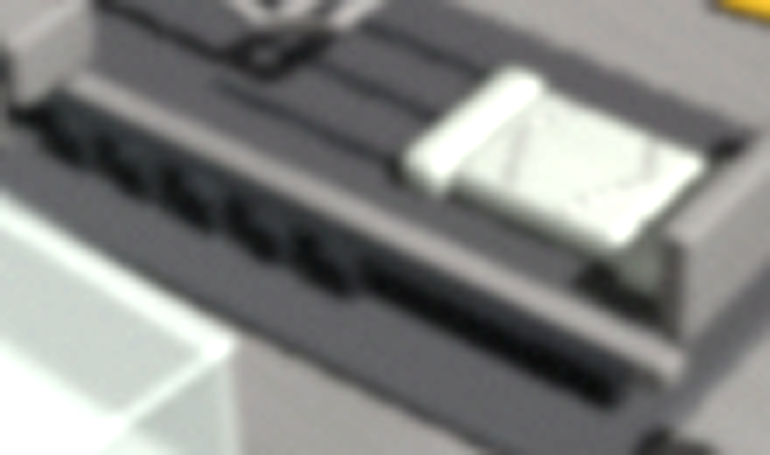

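View pics/c6.png

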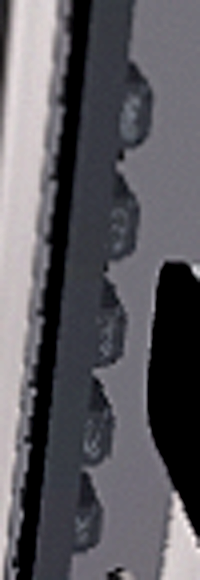

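c5 and c6 confirm five rounded teeth with four notches between them; the third is the gap between the 2nd and 3rd tooth from the stop end, about 113–115 mm ahead of the handle. Now the clearances around the handle, then the approach.

```bash
python3 - <<'E'
from h import *
S=camera_model("scene");D=camera_model("side")
print("soap cap",two(S,(246,135),D,(276,327)),onz(D,(276,327),170))
print("mug rim",onz(D,(361,352),90),onz(S,(210,180),90))
import pickle
m=pickle.load(open("w1.pkl","rb"))
print("salad corner top",onz(m,(540,125),72),onz(m,(476,270),10),onz(m,(600,285),72))
plan([602.6,-302.1,200],0,10)
E
```

```text
soap cap (array([ 422.29461054, -477.87783805,  163.23486704]), np.float64(3.546851387081526)) [ 423.9178037  -487.35574209  170.        ]
mug rim [ 565.98233502 -467.47876312   90.        ] [ 566.91949837 -461.63083992   90.        ]
salad corner top [671.4227504  -96.93137818  72.        ] [ 687.51964624 -279.83030588   10.        ] [ 806.33276056 -254.33873574   72.        ]
t 15.05 tcp [ 496.8461 -117.051   350.334 ] rpy [3.1348 0.0042 1.7244] grasp [ 497.9846 -117.5369  195.639 ] F [ 0.9434 -0.3223  2.6538] gap 0.991
tilt err tool (units of 6deg) [0.0649 0.0404 0.0001]
N 10 row: turn z -0.0 shift [-0.6635  0.254  -0.0146]
```

```bash

python3 -m jog '[[[0,0,0,-0.66,0.25,-0.03,1],[0,0,0,-0.66,0.25,-0.03,1],[0,0,0,-0.66,0.25,-0.03,1],[0,0,0,-0.66,0.25,-0.03,1],[0,0,0,-0.66,0.25,-0.03,1]]]'
python3 -m jog '[[[0,0,0,-0.66,0.25,0,1],[0,0,0,-0.66,0.25,0,1],[0,0,0,-0.66,0.25,0,1],[0,0,0,-0.66,0.25,0,1],[0,0,0,-0.66,0.25,0,1]]]'
python3 -m jog '[[[0,0,0,0,0,0,1],[0,0,0,0,0,0,1],[0,0,0,0,0,0,1],[0,0,0,0,0,0,1],[0,0,0,0,0,0,1]]]'
python3 - <<'E'
from h import *
import pickle
st(); m=camera_model("wrist"); im=camera("wrist")[:,:,::-1]
pickle.dump(m,open("w8.pkl","wb")); cv2.imwrite("pics/w8.png",im)
plan([602.6,-302.1,135],0,3)
E
```

```text
time_s: 15.55
tool_pos: [548.3, -209.5, 349.0]
orientation: [3.141, 0.001, 1.724]
contact_force: [-0.7, 0.4, 0.7]
finger_gap: 1.006
time_s: 16.05
tool_pos: [600.5, -301.6, 348.9]
orientation: [3.141, 0.0, 1.724]
contact_force: [0.3, 0.4, -0.5]
finger_gap: 1.002
time_s: 16.55
tool_pos: [600.0, -300.1, 348.5]
orientation: [3.141, 0.0, 1.725]
contact_force: [0.4, -0.6, -0.1]
finger_gap: 1.0
t 16.55 tcp [ 600.0484 -300.1459  348.4501] rpy [3.1414 0.0001 1.725 ] grasp [ 600.0741 -300.162   193.7501] F [ 0.4143 -0.5837 -0.0754] gap 1.0
t 16.6 tcp [ 600.1004 -300.2918  348.3999] rpy [3.1414 0.0002 1.7249] grasp [ 600.13   -300.3214  193.6999] F [-0.4349 -0.4052  0.522 ] gap 1.003
tilt err tool (units of 6deg) [0.0015 0.0021 0.    ]
N 3 row: turn z -0.0 shift [-0.0241  0.0244  0.6522]
```

View pics/w8.png

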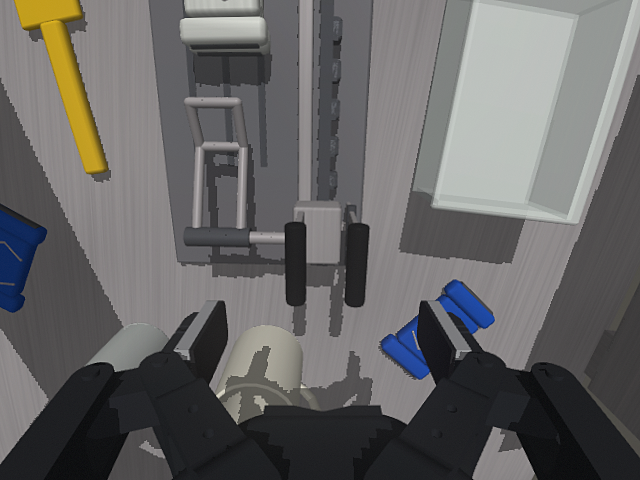

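Here the bars are centred near (296,265) and (356,265), and the teeth run along the bar at rows 25–185. Measure both in this one view.

```bash
python3 - <<'E'
from h import *
a=cv2.imread("pics/w8.png")[0:320,280:380]
b=cv2.resize(a,None,fx=4,fy=4,interpolation=2); b=np.clip((b.astype(float)-20)*1.6,0,255).astype(np.uint8)
cv2.imwrite("pics/w8a.png",np.hstack([b[:600],b[600:1200] if b.shape[0]>=1200 else b[-600:]]))
E
```

```text
(no output)
```

View pics/w8a.png

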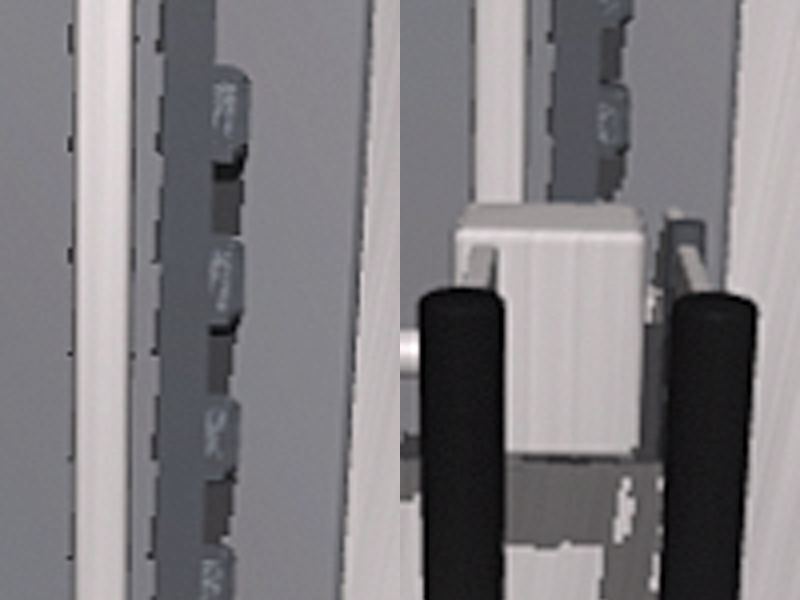

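```bash
python3 - <<'E'
from h import *
import pickle
m=pickle.load(open("w8.pkl","rb"))
a=cv2.imread("pics/w8.png");k=(a.max(2)<45).astype(np.uint8);k[:215]=0;k[312:]=0;k[:,:280]=0;k[:,375:]=0
n,l,s,c=cv2.connectedComponentsWithStats(k);H=[]
for i in range(1,n):
    if s[i,4]>300:
        print(s[i],c[i])
ey=np.array([-np.sin(.155),np.cos(.155)]);ex=np.array([np.cos(.155),np.sin(.155)])
# ends: top edge at z 115..122
P=lambda u,v,z:onz(m,(u,v),z)[:2]
M1,M2=P(296,222.5,115),P(295,306,115);P1,P2=P(357.5,223.5,115),P(355.5,306.5,115)
print("ends",M1,M2,P1,P2,"len",np.linalg.norm(M1-M2),"sep",np.linalg.norm((M1+M2-P1-P2)/2),"yaw",np.arctan2(*( (M1-M2)*[-1,1])),np.arctan2(*((P1-P2)*[-1,1])))
h=(M1+M2+P1+P2)/4;print("handle",h)
# pixel->full: v=(row+.5)/4-.5
for z in (16,20,24):
    f=lambda u,r:round(float((P(280+u/4,r/4-.4,z)-h)@ey),1)
    print(z,"t1",f(225,67),f(225,150),"t2",f(225,235),f(225,320),"t3",f(222,395),f(222,478),"t4",f(215,549),f(215,622),"t5",f(210,685),f(210,752),"notch3",f(223,357.5))
E
```

```text
[ 285  222   21   84 1675] [295.14865672 262.62507463]
[ 345  223   24   84 1697] [355.84914555 263.32763701]
ends [ 580.60397265 -278.15068506] [ 587.61337955 -337.05613776] [ 618.91522274 -272.8222292 ] [ 628.64229022 -331.04254299] len 59.321026143602815 sep 40.07338026322136 yaw 0.11843728088932114 0.16554442043990783
handle [ 603.94371629 -304.76789875]
16 t1 172.3 157.3 t2 141.6 125.5 t3 110.8 94.2 t4 79.5 64.0 t5 50.3 35.3 notch3 118.2
20 t1 171.2 156.4 t2 140.9 124.9 t3 110.5 94.1 t4 79.6 64.3 t5 50.8 35.9 notch3 117.8
24 t1 170.0 155.4 t2 140.1 124.4 t3 110.2 94.0 t4 79.7 64.6 t5 51.2 36.6 notch3 117.3
```

```bash

python3 -m jog '[[[0,0,0,-0.1,0.07,0.4,1],[0,0,0,0,0,0.6,1],[0,0,0,0,0,0.6,1],[0,0,0,0,0,0.6,1],[0,0,0,0,0,0.5,1]]]'
python3 -m jog '[[[0,0,0,0,0,0,1],[0,0,0,0,0,0,1],[0,0,0,0,0,0,1],[0,0,0,0,0,0,1],[0,0,0,0,0,0,1]]]'
python3 - <<'E'
from h import *
st(); m=camera_model("wrist"); im=camera("wrist")[:,:,::-1]
cv2.imwrite("pics/w9.png",im)
E
```

```text
time_s: 17.1
tool_pos: [602.5, -303.4, 264.8]
orientation: [-3.14, -0.001, 1.724]
contact_force: [0.4, -0.4, -1.0]
finger_gap: 0.999
time_s: 17.6
tool_pos: [603.0, -303.7, 268.0]
orientation: [3.14, 0.001, 1.724]
contact_force: [0.5, -0.8, 0.2]
finger_gap: 1.004
t 17.6 tcp [ 603.0445 -303.7353  267.9601] rpy [3.1404 0.0012 1.7243] grasp [ 603.2557 -303.8873  113.2604] F [ 0.5452 -0.77    0.1839] gap 1.004
```

View pics/w9.png

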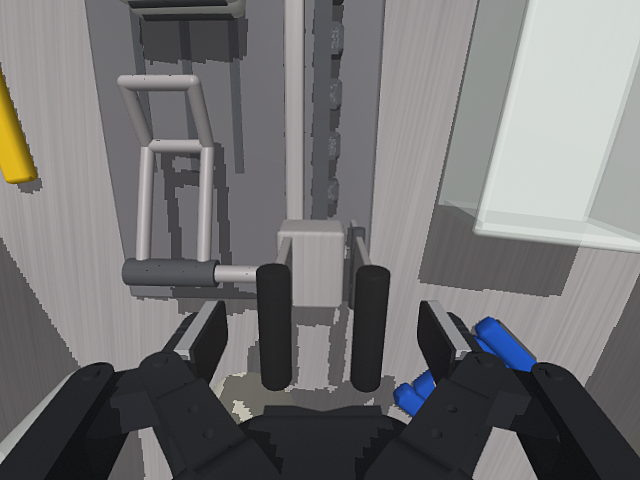

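The pads straddle both bars evenly (centre u ≈ 322). Close onto them, then squeeze while shifting 7 mm to −x.

```bash

python3 -m jog '[[[0,0,0,0,0,0,0.8],[0,0,0,0,0,0,0.66],[0,0,0,0,0,0,0.66],[0,0,0,0,0,0,0.63],[0,0,0,0,0,0,0.63]]]' 40
python3 -m jog '[[[0,0,0,0,-0.05,0,0.6],[0,0,0,0,-0.05,0,0.56],[0,0,0,0,-0.05,0,0.52],[0,0,0,0,-0.05,0,0.48],[0,0,0,0,-0.03,0,0.44]]]' 40
python3 -m jog '[[[0,0,0,0,0,0,0.4],[0,0,0,0,0,0,0.35],[0,0,0,0,0,0,0.3],[0,0,0,0,0,0,0.3],[0,0,0,0,0,0,0.3]]]' 40
python3 - <<'E'
from h import *
st(); m=camera_model("wrist"); im=camera("wrist")[:,:,::-1]
cv2.imwrite("pics/w10.png",im)
E
```

```text
time_s: 18.15
tool_pos: [602.9, -303.6, 267.2]
orientation: [3.141, 0.0, 1.724]
contact_force: [0.2, 1.3, 0.4]
finger_gap: 0.631
time_s: 18.65
tool_pos: [595.8, -304.9, 268.7]
orientation: [3.14, 0.001, 1.724]
contact_force: [-0.2, 1.8, 8.2]
finger_gap: 0.45
time_s: 19.15
tool_pos: [595.9, -304.8, 268.7]
orientation: [3.141, 0.002, 1.724]
contact_force: [-1.9, 1.3, 9.3]
finger_gap: 0.452
t 19.15 tcp [ 595.9027 -304.8383  268.6583] rpy [3.1406 0.0016 1.7239] grasp [ 596.0999 -305.0607  113.9586] F [-1.9407  1.2602  9.3428] gap 0.452
```

View pics/w10.png

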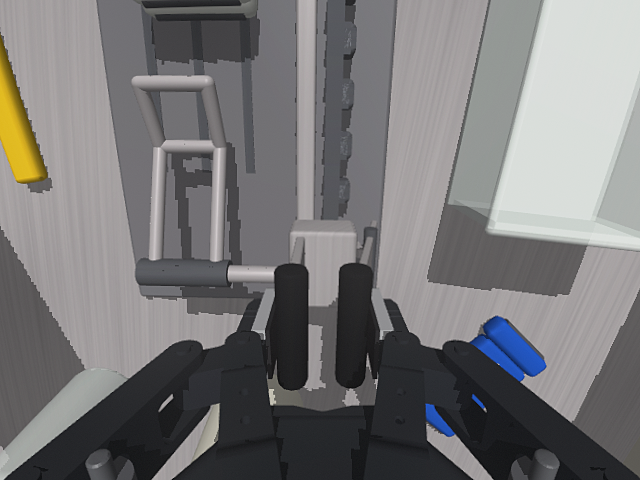

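The lever is fully squeezed (gap 0.452) and the pawl is swung out. Slide along the tray, keeping the squeeze.

```bash

python3 -m jog '[[[0,0,0,0.1,0,0,0.3],[0,0,0,0.2,0,0,0.3],[0,0,0,0.25,0,0,0.3],[0,0,0,0.25,0,0,0.3],[0,0,0,0.25,0,0,0.3]]]' 40
python3 -m jog '[[[0,0,0,0.25,0,0,0.3],[0,0,0,0.25,0,0,0.3],[0,0,0,0.25,0,0,0.3],[0,0,0,0.25,0,0,0.3],[0,0,0,0.25,0,0,0.3]]]' 40
python3 - <<'E'
from h import *
o,R=st(); p=o["tool_pos"][:2]-[595.9,-304.84]; print("along",p@[-.1543,.988],"across",p@[.988,.1543])
cv2.imwrite("pics/w11.png",camera("wrist")[:,:,::-1])
E
```

```text
time_s: 19.7
tool_pos: [591.6, -274.2, 268.7]
orientation: [3.139, 0.004, 1.724]
contact_force: [0.2, -1.9, 6.9]
finger_gap: 0.455
time_s: 20.2
tool_pos: [586.4, -237.6, 268.7]
orientation: [3.138, 0.005, 1.724]
contact_force: [2.9, -5.2, 5.3]
finger_gap: 0.447
t 20.2 tcp [ 586.4274 -237.5758  268.7095] rpy [3.1382 0.0052 1.7235] grasp [ 587.0741 -238.2888  114.0125] F [ 2.9282 -5.191   5.288 ] gap 0.447
along 67.91870328831229 across 1.0199058573441935
```

View pics/w11.png

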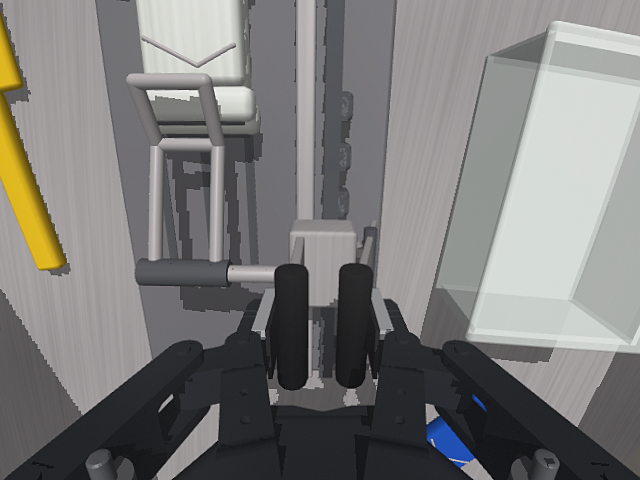

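The arm's lip has reached the top can's near end and is starting over it. The can is unmoved. Continue.

```bash

python3 -m jog '[[[0,0,0,0.2,0,0,0.3],[0,0,0,0.2,0,0,0.3],[0,0,0,0.2,0,0,0.3],[0,0,0,0.2,0,0,0.3],[0,0,0,0.2,0,0,0.3]]]' 40
python3 -m jog '[[[0,0,0,0.2,0,0,0.3],[0,0,0,0.2,0,0,0.3],[0,0,0,0.15,0,0,0.3],[0,0,0,0,0,0,0.3],[0,0,0,0,0,0,0.3]]]' 40
python3 - <<'E'
from h import *
import pickle
o,R=st(); p=o["tool_pos"][:2]-[595.9,-304.84]; print("along",p@[-.1543,.988],"across",p@[.988,.1543])
pickle.dump(camera_model("wrist"),open("w12.pkl","wb"));cv2.imwrite("pics/w12.png",camera("wrist")[:,:,::-1])
E
```

```text
time_s: 20.75
tool_pos: [582.2, -207.7, 268.7]
orientation: [3.137, 0.004, 1.724]
contact_force: [4.3, -2.4, 6.0]
finger_gap: 0.453
time_s: 21.25
tool_pos: [579.8, -190.6, 268.7]
orientation: [3.136, 0.002, 1.725]
contact_force: [4.0, 1.8, 6.8]
finger_gap: 0.454
t 21.25 tcp [ 579.7555 -190.6212  268.7197] rpy [3.1364 0.002  1.7246] grasp [ 580.5927 -190.7971  114.0221] F [3.9896 1.8267 6.7942] gap 0.454
along 115.33925807134288 across 1.6732410648588392
```

View pics/w12.png

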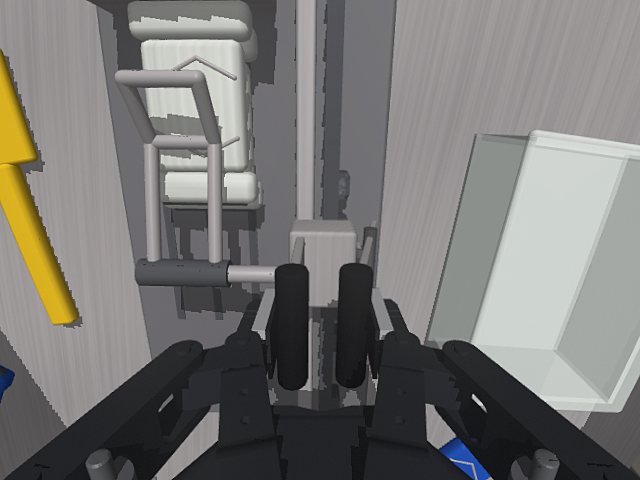

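```bash
python3 - <<'E'
from h import *
L=[]
for n in ("w9","w10","w11","w12"):
    a=cv2.imread(f"pics/{n}.png")[20:240,315:365] if n!="w9" else cv2.imread(f"pics/{n}.png")[20:240,303:353]
    b=cv2.resize(a,None,fx=2.7,fy=2.7,interpolation=2)
    L.append(np.clip((b.astype(float)-30)*1.8,0,255).astype(np.uint8)); L.append(np.zeros((b.shape[0],20,3),np.uint8))
cv2.imwrite("pics/t1.png",np.hstack(L)); print(np.hstack(L).shape)
E
```

```text
(594, 620, 3)
```

View pics/t1.png

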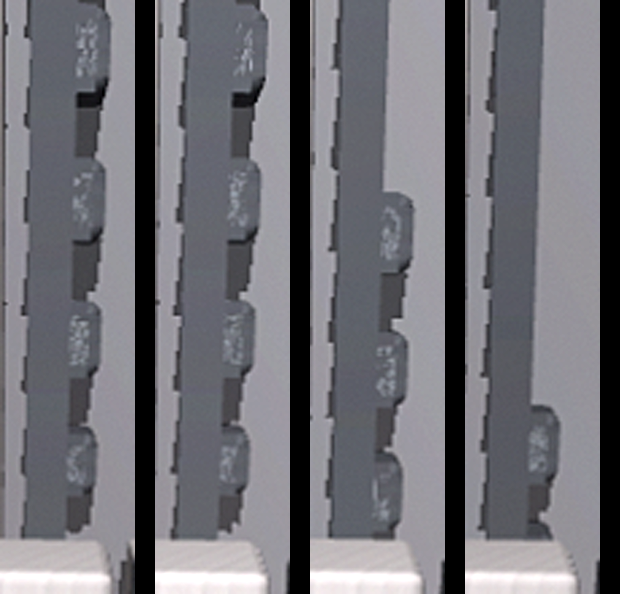

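```bash
python3 - <<'E'
from h import *
import pickle
m=pickle.load(open("w12.pkl","rb"));o,R=st()
f=lambda r,u=342,z=24:float((R.T@(onz(m,(u,20+(r+.5)/2.7-.5),z)-o["tool_pos"]))[0])
for n,rs in [("w10",(158,240,300,375,427,492)),("w11",(192,272,332,404,453,527)),("w12",(407,480,522))]:
    print(n,[round(f(r),1) for r in rs])
# bars along extent in w12
g=lambda u,v,z:(R.T@(onz(m,(u,v),z)-o["tool_pos"]))[:2]
print("bar ends +y (z108)",g(291,263,108),g(355,263,108),"-y (z122)",g(291,389,122),g(351,387,122))
E
```

```text
t 21.3 tcp [ 579.7685 -190.6146  268.7122] rpy [3.1364 0.0019 1.7247] grasp [ 580.6062 -190.7787  114.0146] F [3.7322 0.4179 6.6241] gap 0.453
w10 [109.6, 92.7, 79.8, 63.2, 51.1, 35.5]
w11 [102.6, 85.9, 72.8, 56.5, 45.0, 26.8]
w12 [55.8, 38.5, 28.1]
bar ends +y (z108) [ 27.3618 -12.4634] [27.3268 14.3361] -y (z122) [-25.8095 -12.8582] [-24.8096  13.075 ]
```

```bash

python3 -m jog '[[[0,0,0,0.03,0,0,0.3],[0,0,0,0,0,0,0.3],[0,0,0,0,0.05,0,0.48],[0,0,0,0,0.06,0,0.52],[0,0,0,0,0.06,0,0.56]]]' 40
python3 -m jog '[[[0,0,0,0,0.06,0,0.6],[0,0,0,0,0,0,0.62],[0,0,0,0,0,0,0.66],[0,0,0,0,0,0,0.7],[0,0,0,0,0,0,0.7]]]' 40
python3 - <<'E'
from h import *
import pickle
o,R=st(); p=o["tool_pos"][:2]-[595.9,-304.84]; print("along",p@[-.1543,.988],"across",p@[.988,.1543])
pickle.dump(camera_model("wrist"),open("w13.pkl","wb"));cv2.imwrite("pics/w13.png",camera("wrist")[:,:,::-1])
E
```

```text
time_s: 21.8
tool_pos: [584.2, -189.3, 267.7]
orientation: [3.139, 0.002, 1.724]
contact_force: [-0.4, -2.8, 7.5]
finger_gap: 0.56
time_s: 22.3
tool_pos: [584.7, -188.3, 266.4]
orientation: [-3.141, -0.001, 1.724]
contact_force: [2.6, -0.1, -1.4]
finger_gap: 0.701
t 22.3 tcp [ 584.7304 -188.3308  266.3516] rpy [-3.1405 -0.0009  1.7244] grasp [ 584.5439 -188.2233  111.6518] F [ 2.6055 -0.0656 -1.3652] gap 0.701
along 116.83452711460819 across 6.94181874132066
```

View pics/w13.png

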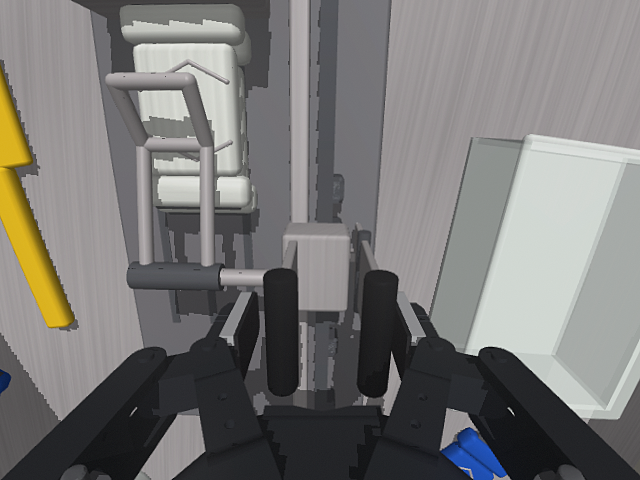

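The bar separation is back to its rest value (97 px against 94 px at the start, from slightly higher up), so the pawl has dropped into a notch. Open fully, lift clear and verify.

```bash

python3 -m jog '[[[0,0,0,0,-0.01,0,0.9],[0,0,0,0,0,0,1],[0,0,0,0,0,-0.1,1],[0,0,0,0,0,-0.3,1],[0,0,0,0,0,-0.6,1]]]'
python3 -m jog '[[[0,0,0,0,0,-0.9,1],[0,0,0,0,0,-0.9,1],[0,0,0,0,0,-0.9,1],[0,0,0,-0.3,0,-0.5,1],[0,0,0,-0.3,0,-0.3,1]]]'
python3 -m jog '[[[0,0,0,0,0,0,1],[0,0,0,0,0,0,1],[0,0,0,0,0,0,1],[0,0,0,0,0,0,1],[0,0,0,0,0,0,1]]]'
python3 - <<'E'
from h import *
import pickle
st()
pickle.dump(camera_model("wrist"),open("w14.pkl","wb"))
w=camera("wrist")[:,:,::-1]; s=camera("scene")[:,:,::-1]; d=camera("side")[:,:,::-1]
cv2.imwrite("pics/w14.png",w);cv2.imwrite("pics/s14.png",s);cv2.imwrite("pics/d14.png",d)
cv2.imwrite("pics/s14c.png",cv2.resize(s[170:300,210:370],None,fx=4,fy=4,interpolation=2))
cv2.imwrite("pics/d14c.png",cv2.resize(d[230:350,260:400],None,fx=4,fy=4,interpolation=2))
E
```

```text
time_s: 22.85
tool_pos: [584.1, -188.3, 296.5]
orientation: [-3.139, -0.002, 1.724]
contact_force: [-0.6, -0.0, -0.7]
finger_gap: 1.001
time_s: 23.35
tool_pos: [587.6, -206.3, 405.2]
orientation: [3.139, 0.002, 1.725]
contact_force: [-0.1, 0.5, -0.7]
finger_gap: 1.001
time_s: 23.85
tool_pos: [587.3, -206.0, 401.4]
orientation: [-3.141, -0.001, 1.725]
contact_force: [-0.3, -0.4, -0.2]
finger_gap: 1.002
t 23.85 tcp [ 587.3269 -206.0083  401.3867] rpy [-3.1407 -0.0006  1.7247] grasp [ 587.1688 -205.936   246.6868] F [-0.2859 -0.3793 -0.1974] gap 1.002
```

View pics/w14.png

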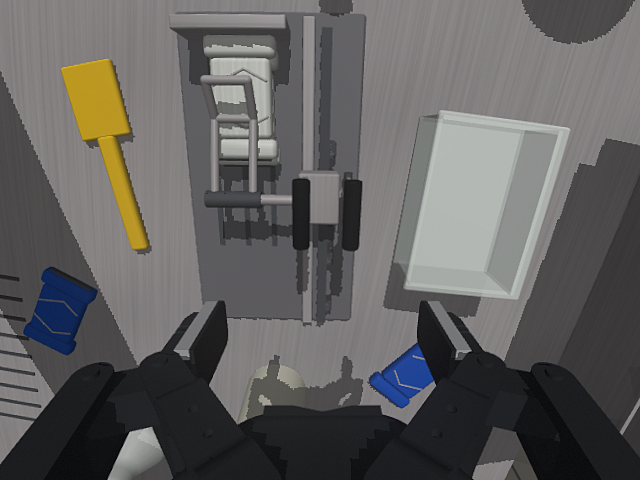

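View pics/s14c.png

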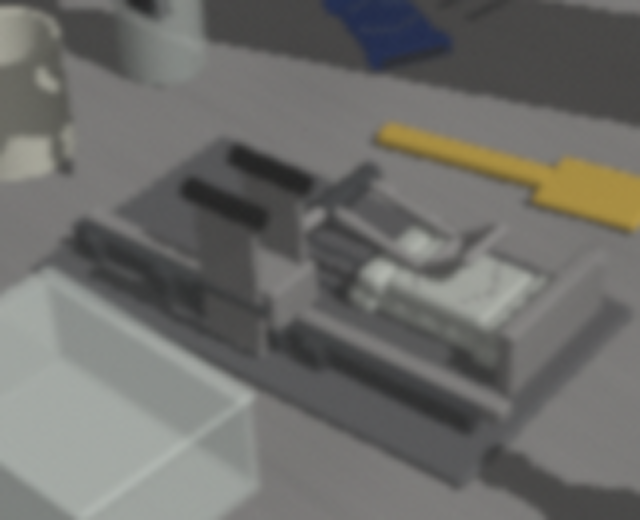

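View pics/d14c.png

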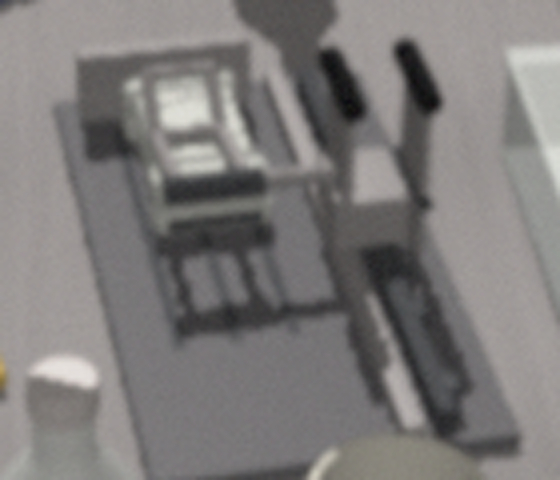

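```bash
python3 - <<'E'
from h import *
import pickle
S=camera_model("scene");D=camera_model("side");m=pickle.load(open("w14.pkl","rb"))
s=lambda x,y:(210+(x+.5)/4-.5,170+(y+.5)/4-.5);d=lambda x,y:(260+(x+.5)/4-.5,230+(y+.5)/4-.5)
A,e1=two(S,s(271,169),D,d(342,82));B,e2=two(S,s(225,203),D,d(417,74))
ey=np.array([-.1543,.988]);ex=np.array([.988,.1543])
print(A,B,e1,e2,"sep",(B-A)[:2]@ex,"moved",((A+B)[:2]/2-[602.6,-302.1])@ey)
a=cv2.imread("pics/w14.png");k=(a.max(2)<45).astype(np.uint8);k[:172]=0;k[255:]=0;k[:,:290]=0;k[:,365:]=0
n,l,ss,c=cv2.connectedComponentsWithStats(k)
Q=[]
for i in range(1,n):
    if ss[i,4]>300: print(ss[i]); x,y,w,h=ss[i,:4]; Q.append((onz(m,(x+w/2,y),112)[:2]+onz(m,(x+w/2,y+h),120)[:2])/2)
print(Q)
if len(Q)==2: print("sep",(Q[0]-Q[1])@ex,"handle",(Q[0]+Q[1])/2,"moved vs scene",((Q[0]+Q[1])/2-[602.6,-302.1])@ey,"vs w8",((Q[0]+Q[1])/2-[603.8,-303.7])@ey)
cv2.imwrite("pics/w14c.png",cv2.resize(a[0:270,170:370],None,fx=2.2,fy=2.2,interpolation=2))
b=np.clip((a[130:330,285:375].astype(float)-20)*1.7,0,255).astype(np.uint8);cv2.imwrite("pics/w14d.png",cv2.resize(b,None,fx=3,fy=3,interpolation=2))
E
```

```text
[ 567.271818   -190.29459051  115.07456897] [ 607.00166621 -184.69352276  114.91680178] 1.233718402081038 1.2162055296690808 sep 40.11733477675389 moved 115.61665273944787
[ 292  179   18   71 1166]
[ 342  180   20   71 1201]
[array([ 568.65074312, -192.13914277]), array([ 608.34695994, -186.75653036])]
sep -40.050399313870685 handle [ 588.49885153 -189.44783657] moved vs scene 113.47614468211242 vs w8 115.24210468211238
```

View pics/w14c.png

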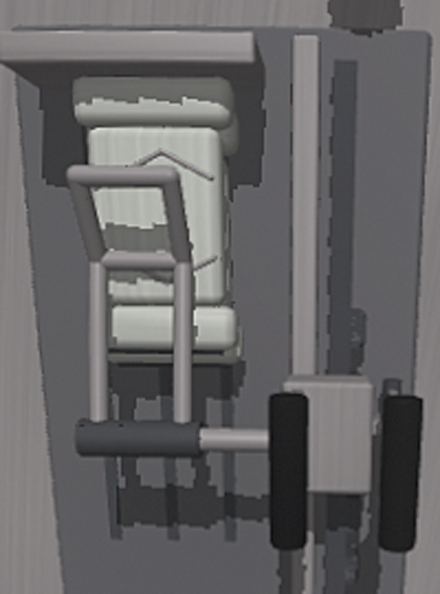

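View pics/w14d.png

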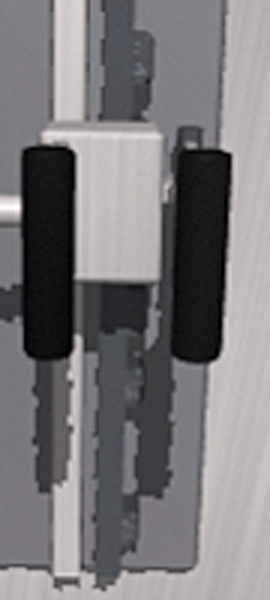

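```bash
python3 - <<'E'
from h import *
import pickle
m=pickle.load(open("w14.pkl","rb"))
f=lambda x,y,z:onz(m,(170+x/2.2-.3,y/2.2-.3),z)[:2]
t=np.array([491,-111.4]);ey=np.array([-.1543,.988]);ex=np.array([.988,.1543])
for n,x,y,z in [("waist TL",88,128,40),("waist TR",218,128,40),("waist BR",226,302,40),("near end L",108,308,38),("near end R",238,308,38),("near end bottom",170,350,32),("far end",150,77,32),("far L",73,100,32),("far R",236,100,32)]:
    q=f(x,y,z)-t; print(n,"x",round(q@ex,1),"y",round(q@ey,1))
m7=pickle.load(open("w7.pkl","rb"));g=lambda x,y,z:onz(m7,(240+x/3.1-.3,110+y/3.1-.3),z)[:2]
print("w7")
for n,x,y,z in [("TL",155,230,40),("TR",356,230,40),("BR",352,472,40),("BL",160,472,40),("far",255,156,32),("near",255,535,32)]:
    q=g(x,y,z)-t; print(n,"x",round(q@ex,1),"y",round(q@ey,1))
st()
E
```

```text
waist TL x -20.4 y 35.0
waist TR x 33.0 y 34.4
waist BR x 33.4 y -34.3
near end L x -18.8 y -36.5
near end R x 38.3 y -36.9
near end bottom x 6.0 y -55.2
far end x 4.5 y 55.4
far L x -28.2 y 47.3
far R x 39.7 y 46.5
w7
TL x -22.0 y 31.6
TR x 31.4 y 31.6
BR x 32.3 y -37.7
BL x -22.7 y -37.6
far x 4.6 y 50.2
near x 4.5 y -61.4
t 24.0 tcp [ 587.4337 -206.1842  401.7321] rpy [-3.1412 -0.0002  1.7245] grasp [ 587.3689 -206.1636  247.0322] F [ 0.7907 -0.0565  0.9566] gap 1.003
```

```bash
python3 - <<'E'
from h import *
import pickle
m=pickle.load(open("w14.pkl","rb"))
a=cv2.imread("pics/w14.png")[120:175,205:290];b=np.clip((a.astype(float)-20)*1.4,0,255).astype(np.uint8);cv2.imwrite("pics/w14e.png",cv2.resize(b,None,fx=8,fy=8,interpolation=2))
t=np.array([491,-111.4]);ey=np.array([-.1543,.988])
for v in range(160,168): print(v,[round((onz(m,(262,v),z)[:2]-t)@ey,1) for z in (12,16,28,32)])
E
```

```text
160 [np.float64(-58.2), np.float64(-57.8), np.float64(-56.8), np.float64(-56.5)]
161 [np.float64(-59.2), np.float64(-58.9), np.float64(-57.8), np.float64(-57.5)]
162 [np.float64(-60.3), np.float64(-59.9), np.float64(-58.8), np.float64(-58.4)]
163 [np.float64(-61.3), np.float64(-60.9), np.float64(-59.8), np.float64(-59.4)]
164 [np.float64(-62.3), np.float64(-62.0), np.float64(-60.8), np.float64(-60.4)]
165 [np.float64(-63.4), np.float64(-63.0), np.float64(-61.8), np.float64(-61.4)]
166 [np.float64(-64.4), np.float64(-64.0), np.float64(-62.8), np.float64(-62.4)]
167 [np.float64(-65.5), np.float64(-65.1), np.float64(-63.8), np.float64(-63.4)]
```

View pics/w14e.png

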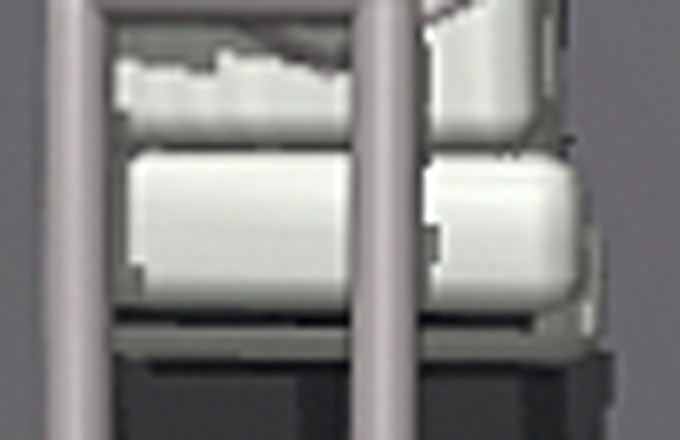

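View pics/s14.png

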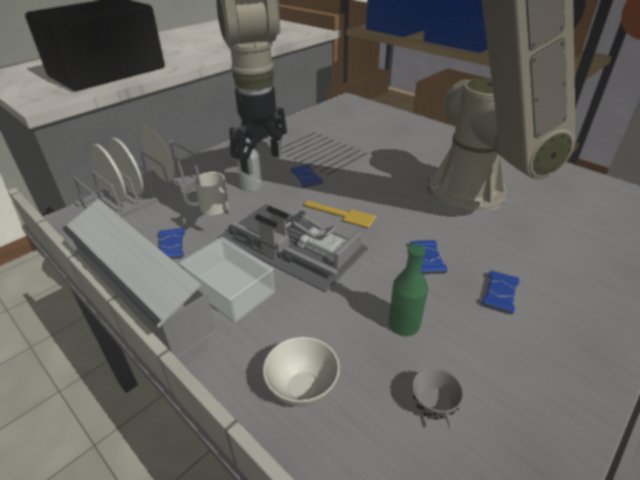

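The bottle (407,295), strainer (437,393), bowl, salad container, scraper, mug and soap all stand where they were. The clamp is on the pile and the gripper is clear, so I'm handing in.

```bash
python3 -c "
from cell import workorder
print(workorder.job_done())"
```

```text
the job is handed in; nothing more can be done
None
```

I laid the silver can on the pile can and let go. I then squeezed the clamp's lever, slid the clamp with the lever held so its arm rode up onto the pile, released it, and handed in at about 24 s of the 58 s allowed.

- **Lever and notch:** The bars are 40 mm apart again, so the lever is fully home. The clamp moved about 115 mm by the robot's own position; camera estimates ran from 113.5 to 116. That fits only the third notch, and just one tooth shows ahead of the clamp.
- **Can position:** The top can lies about 6 mm across and 0 mm along from the tray point, and square to it. All of this is within limits.
- **Imperfect alignment:** The sliding arm pushed the top can about 3–5 mm towards the stop. It now sits about 7–8 mm further along than the can below, instead of exactly over it. I left it, as correcting it would have meant undoing the clamp.
- **Measurement spread:** The camera views disagreed by about 3 mm on where the notch is. I settled this from the wrist view just before letting the lever go.
- **Everything else:** The bottle, strainer, bowl, salad container, scraper, mug and soap stand where they were. The gripper is clear of everything.

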